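# Count a batch of paddle grips on the bench scale

## Task

Count the batch of bored wooden paddle grips on the bench scale: while both posts are still empty, press its zero button (the recessed one on the left, seen from the robot) fully down with the wooden-handled stylus and hold it a moment, then thread every grip lying on the bench onto the two posts, at most two to a post, flat and let go. With the whole batch on, press the record button (the recessed one on the right) fully down with the stylus in the same way, and finish with the stylus standing in its block, all grips still on the posts. Do not knock over or shove aside the glue bottle.

Things in the scene. Friction and masses are not known exactly. Their poses are not given: they have to be found in the camera images.
- scale: Grey counting scale fixed to the bench, 240 mm (its x) by 210 mm (its y), origin at the centre of its underside, front (-x) towards the robot, turned up to 15 degrees. A front ledge, top 48 mm above the bench, has a dark display flanked by two recessed buttons; behind it a steel pan, top 50 mm above the bench, with two upright round posts 110 mm apart.
- post_left (a point): Foot of the left post's axis (towards the scale's +y), at the pan's top face (50 mm above the bench). The post is 18 mm in diameter and 66 mm tall above this point, tapering over the top 8 mm. Its axes are the scale's.
- post_right (a point): Foot of the right post's axis (towards the scale's -y), otherwise like post_left.
- zero_top (a point): Centre of the top of the zero button: a white cap 11 mm in diameter at the bottom of a round well 16 mm in diameter in the ledge, left of the display (scale's +y). Untouched it lies 9 mm below the ledge's top face (39 mm above the bench), too deep for fingers; it moves down with the button.
- record_top (a point): Centre of the top of the record button, right of the display (scale's -y), otherwise like zero_top.
- zero (a joint): Travel of the zero button, m: 0 released, 0.005 fully down. A spring of 700 N/m with 1.4 N preload (4.9 N fully down) returns it. Pressed counts as over 0.0038 for 0.2 s.
- record (a joint): Travel of the record button, as for zero.
- stylus: Stylus: blunt steel rod (7 mm diameter, 62 mm long), brass collar (36 mm diameter, 62 to 68 mm from the tip), round light-wood handle (28 mm diameter, 68 to 150 mm from the tip, tapering over the last 8 mm). Origin at the tip, z towards the handle. It stands upright in its block at the start, collar resting on the block's top. Grip the handle about 110 mm from the tip. 60 g.
- stylus_tip (a point): The blunt tip of the stylus (same point as the stylus origin).
- block: Dark wooden block fixed to the bench, 75 x 75 x 70 mm high, origin at the centre of its underside, with a vertical hole of 18 mm diameter, 66 mm deep, in the middle of its top: the stylus's holder.
- stylus_home (a point): Where the stylus tip is when the stylus stands in its block: on the hole's axis, 8 mm above the bench.
- grip1: Pale wooden T-grip blank lying flat (may be absent): square hub 46 x 46 mm, 32 mm high, with a vertical 28 mm through hole in its middle, and round arms (29 mm diameter) along its own +x and -x, 105 mm over all. Origin: centre of the underside, on the hole's axis; z up. Grip the flat hub faces at its own +y and -y, TCP 24 mm above the underside. About 80 g.
- grip2: Pale wooden T-grip blank lying flat (may be absent): square hub 46 x 46 mm, 32 mm high, with a vertical 28 mm through hole in its middle, and round arms (29 mm diameter) along its own +x and -x, 105 mm over all. Origin: centre of the underside, on the hole's axis; z up. Grip the flat hub faces at its own +y and -y, TCP 24 mm above the underside. About 80 g.
- grip3: Pale wooden T-grip blank lying flat (may be absent): square hub 46 x 46 mm, 32 mm high, with a vertical 28 mm through hole in its middle, and round arms (29 mm diameter) along its own +x and -x, 105 mm over all. Origin: centre of the underside, on the hole's axis; z up. Grip the flat hub faces at its own +y and -y, TCP 24 mm above the underside. About 80 g.
- grip4: Pale wooden T-grip blank lying flat (may be absent): square hub 46 x 46 mm, 32 mm high, with a vertical 28 mm through hole in its middle, and round arms (29 mm diameter) along its own +x and -x, 105 mm over all. Origin: centre of the underside, on the hole's axis; z up. Grip the flat hub faces at its own +y and -y, TCP 24 mm above the underside. About 80 g.
- glue: White glue bottle standing on the bench, 52 mm in diameter, 130 mm tall, origin at the centre of its underside. Leave it alone.
Mind the look-alikes: they are no part of the job. Leave any green or turquoise look-alike of the grip3 alone.

How it is judged:
On the way, in this order (a step that is already met when the one before it is completed fails the run):
1. with both posts empty, the zero button is pressed fully down with the stylus (value of joint zero above 0.0038 m and distance between stylus_tip and zero_top below 0.008 m and horizontal distance between each of grip1, grip2, grip3, grip4 and post_left above 0.03 m and horizontal distance between each of grip1, grip2, grip3, grip4 and post_right above 0.03 m), for 0.2 s.
2. every grip present is threaded flat onto a post and let go ((horizontal distance between grip1 and post_left below 0.01 m or horizontal distance between grip1 and post_right below 0.01 m) and z of grip1 in the frame of scale between 0.045 and 0.092 m and angle between each of grip1, grip2, grip3, grip4's own z axis and vertical below 0.12 rad and (horizontal distance between grip2 and post_left below 0.01 m or horizontal distance between grip2 and post_right below 0.01 m) and z of grip2 in the frame of scale between 0.045 and 0.092 m and (horizontal distance between grip3 and post_left below 0.01 m or horizontal distance between grip3 and post_right below 0.01 m) and z of grip3 in the frame of scale between 0.045 and 0.092 m and (horizontal distance between grip4 and post_left below 0.01 m or horizontal distance between grip4 and post_right below 0.01 m) and z of grip4 in the frame of scale between 0.045 and 0.092 m and contact force between each of grip1, grip2, grip3, grip4 and the fingers below 0.3 N), for 0.2 s.
3. with all grips on the posts, the record button is pressed fully down with the stylus (value of joint record above 0.0038 m and distance between stylus_tip and record_top below 0.008 m and (horizontal distance between grip1 and post_left below 0.01 m or horizontal distance between grip1 and post_right below 0.01 m) and z of grip1 in the frame of scale between 0.045 and 0.092 m and angle between each of grip1, grip2, grip3, grip4's own z axis and vertical below 0.12 rad and (horizontal distance between grip2 and post_left below 0.01 m or horizontal distance between grip2 and post_right below 0.01 m) and z of grip2 in the frame of scale between 0.045 and 0.092 m and (horizontal distance between grip3 and post_left below 0.01 m or horizontal distance between grip3 and post_right below 0.01 m) and z of grip3 in the frame of scale between 0.045 and 0.092 m and (horizontal distance between grip4 and post_left below 0.01 m or horizontal distance between grip4 and post_right below 0.01 m) and z of grip4 in the frame of scale between 0.045 and 0.092 m), for 0.2 s.
At the end, for the whole second after the job is handed in: Every grip present is on one of the posts (axis within 10 mm, lower or upper place on the post, tilt under 0.12 rad), the stylus stands at rest in its block (tip within 12 mm of its home, tilt under 0.12 rad), both buttons are up ((horizontal distance between grip1 and post_left below 0.01 m or horizontal distance between grip1 and post_right below 0.01 m) and z of grip1 in the frame of scale between 0.045 and 0.092 m and angle between each of grip1, grip2, grip3, grip4, stylus's own z axis and vertical below 0.12 rad and (horizontal distance between grip2 and post_left below 0.01 m or horizontal distance between grip2 and post_right below 0.01 m) and z of grip2 in the frame of scale between 0.045 and 0.092 m and (horizontal distance between grip3 and post_left below 0.01 m or horizontal distance between grip3 and post_right below 0.01 m) and z of grip3 in the frame of scale between 0.045 and 0.092 m and (horizontal distance between grip4 and post_left below 0.01 m or horizontal distance between grip4 and post_right below 0.01 m) and z of grip4 in the frame of scale between 0.045 and 0.092 m and horizontal distance between stylus_tip and stylus_home below 0.01 m and distance between stylus_tip and stylus_home below 0.012 m and value of joint each of zero, record below 0.0012 m and linear speed of stylus below 0.03 m/s); the robot touches nothing.
It fails at once if the glue bottle is knocked over or shoved more than 60 mm (angle between glue's own z axis and vertical above 0.5 rad or distance of glue from where it was at the start of the episode above 0.06 m).
Of grip1, grip2, grip3, grip4 only 3 to 4 are there at a start; the rules pass over those that are not, and their reading is None.
At some moment in a run one of grip1, grip2, grip3, grip4 may be knocked a few centimetres aside while the robot is not near it.
It also fails if it takes over 200 s, if anything falls off the work surface, if the arm or the gripper's body presses on something with over 40 N, if the wrist force passes 120 N, or if a joint passes its speed limit or range.

## Robot

A 6-joint arm with a two-finger parallel gripper is mounted at the origin on the work surface. World frame = base frame: x ahead of the robot, y to its left, z up, the work surface at z = 0. Lengths are in m, angles in rad, forces in N, time in s.
With the tool pointing down it reaches from about 0.35 to 0.775 m from the base axis. Payload 5.5 kg.
Tool frame: the origin (TCP) lies between the finger pads, 19 mm behind the fingertips; this is the grasp point; z points along the fingers, y is the direction in which the jaws open and shut (so a half turn about z gives the same grasp; the last joint's range is limited). The gripper opens to 85 mm and grips with 20 to 120 N. Pads are 22 mm wide; open, the fingers measure 114 mm over their backs; the gripper's body (76 mm by 85 mm) begins 54 mm behind the grasp point. The pads swing forward as they close: fully open they stand 13 mm farther back than shut.
Start: joints at [-1.405, 0.313, 0.046, 1.304, 0, 1.431], TCP at [0.173, -0.548, 0.25] pointing down, gripper open.
Joint ranges: [-2.76, 2.76], [-0.86, 1.69], [-1.03, 1.26], [-2.2, 2.34], [-1.47, 1.5], [-3.14, 3.14]. Speed limits (rad/s): [2.57, 2.57, 3.14, 3.14, 3.14, 3.14].

## Interface

Orientations are given as a rotation vector (axis times angle).
In Python, from rig import read_state, get_image, sign_off gives the robot as it stands. The module is installed in compiled form; this text tells all that it offers.
- The arm moves only by the shell command python3 -m crank 'ROWS'. ROWS is text: rows parted by semicolons, each of 7 numbers parted by spaces: the turn, a rotation vector about the tool's x, y, z in degrees, then the shift along the tool's x, y, z in mm, then the opening, from 0 (shut) to 1 (fully open). In form: wx wy wz x y z hand; .... A call has 1 to 12 rows; each row shifts and turns the pose as measured when the row begins, along the tool's axes as they then stand; what a row does not reach is not made up. A row lasts 1/12 s, in which the tool goes at most 41.7 mm and 7.16 degrees, less where a joint would pass 70% of its speed; a pose out of reach is approached as far as the arm can. A call is refused whole if a number of a shift passes 41.7 or a number of a turn 7.16, either way. A call with a gripper value outside its range is refused whole. The fingers move at their own pace and stop on an object; the grip force is fixed at half the most. Time passes only in rows, so rows that do not move let the fingers close. It gives the time, the measured TCP pose, the force and the opening at its end, in the units of the state.
- read_state(): the state, without advancing time (a new reading comes with each control period).
- get_image(name): name is "scene" or "top"; returns a dict with "image" (480x640x3 uint8, red, green, blue), "K" (3x3 intrinsics, pixels), "dist_coeffs" ([k1, k2, p1, p2, k3] as OpenCV has them; the pictures are not rectified), "cam_to_world" (4x4, takes a point from camera to world coordinates). Camera axes: x right, y down, z forward; pixel columns grow to the right and rows downward; lengths in m; the calibration is good to about 2 mm. A picture is of the moment at which its call begins. There is no depth.
- sign_off(): hands the job in, once; it reports no verdict.
The state is a dict: "time": time; "joint_positions": joint angles; "qd": joint speeds; "tau": joint torques, N m; "eef_pos": TCP position; "tool_rot": TCP orientation; "ft_force": force on the tool from outside, world axes, zero at the start; "wrist_torque": the same for the moment, N m; "width": finger opening in m.
Only numpy, scipy, OpenCV 4.12 (cv2) and the standard library are available. Lean on these libraries where they do the work, as an engineer would, in place of code of your own. Each camera call takes 0.05 s, during which the arm holds its last target.

## Working session

There is one attempt and no reset: what is moved stays moved. The work goes in short steps, Python scripts to look and compute and a shell command to move; the robot and the scene stay as the last step left them, time stands still between calls to the robot, and variables do not carry over. Pictures are saved under pics/ and viewed, and the job is handed in when it is done.

```bash
mkdir -p pics; cat > h.py <<'E'
import numpy as np,cv2
from rig import read_state,get_image
from scipy.spatial.transform import Rotation as R
def snap(name,fn):
    d=get_image(name); np.savez('pics/'+fn+'.npz',**{k:np.array(v) for k,v in d.items()})
    cv2.imwrite('pics/'+fn+'.png',d['image'][:,:,::-1]); return d
def load(fn): return np.load('pics/'+fn+'.npz')
def ray(d,uv):
    p=cv2.undistortPoints(np.array([[uv]],float),d['K'],d['dist_coeffs'])[0,0]
    T=d['cam_to_world']; return T[:3,3],T[:3,:3]@np.array([p[0],p[1],1])
def px2w(d,uv,z):
    o,v=ray(d,uv); return o+v*(z-o[2])/v[2]
def proj(d,P):
    T=np.linalg.inv(d['cam_to_world']); return cv2.projectPoints(np.array(P,float).reshape(-1,1,3),cv2.Rodrigues(T[:3,:3])[0],T[:3,3],d['K'],d['dist_coeffs'])[0][:,0]
def crop(fn,x,y,w,h,s,out):
    im=cv2.imread('pics/'+fn+'.png')[y:y+h,x:x+w]; cv2.imwrite('pics/'+out+'.png',cv2.resize(im,None,fx=s,fy=s,interpolation=cv2.INTER_CUBIC))
E
python3 - <<'E'
from h import *
for n in('scene','top'):
    d=snap(n,n+'0'); print(d['K'],d['dist_coeffs'],d['cam_to_world'])
s=read_state(); print({k:np.round(v,3) for k,v in s.items()}, R.from_rotvec(s['tool_rot']).as_matrix().round(3))
E
```

```text
[[437.38125783   0.         314.72247784]
 [  0.         437.38125783 232.24854982]
 [  0.           0.           1.        ]] [-0.10173511  0.          0.          0.          0.        ] [[ 0.15937139  0.61944368 -0.76869388  1.29020501]
 [ 0.98716248 -0.09168468  0.13078283 -0.10724986]
 [ 0.01053515 -0.7796688  -0.62610348  0.74545015]
 [ 0.          0.          0.          1.        ]]
[[590.54251774   0.         320.15564886]
 [  0.         590.54251774 248.79647827]
 [  0.           0.           1.        ]] [-0.15325938  0.          0.          0.          0.        ] [[ 2.29633508e-02 -9.90759339e-01  1.33673543e-01  2.44259778e-01]
 [-9.99734333e-01 -2.30228740e-02  1.10061213e-03  4.08960014e-02]
 [ 1.98710738e-03 -1.33663304e-01 -9.91024809e-01  1.54984696e+00]
 [ 0.00000000e+00  0.00000000e+00  0.00000000e+00  1.00000000e+00]]
{'time': np.float64(0.1), 'joint_positions': array([-1.405,  0.314,  0.045,  1.304,  0.   ,  1.431]), 'qd': array([ 0.001, -0.003,  0.003,  0.001, -0.001, -0.001]), 'tau': array([ 3.0000e-03, -4.8173e+01,  2.9924e+01,  1.3000e-02, -0.0000e+00,
        0.0000e+00]), 'eef_pos': array([ 0.173, -0.548,  0.249]), 'tool_rot': array([-3.103, -0.478, -0.   ]), 'ft_force': array([-0.343, -0.538, -0.369]), 'wrist_torque': array([ 0.045,  0.058, -0.04 ]), 'width': np.float64(0.085)} [[ 0.954  0.301 -0.   ]
 [ 0.301 -0.954  0.002]
 [ 0.    -0.002 -1.   ]]
```

View pics/scene0.png

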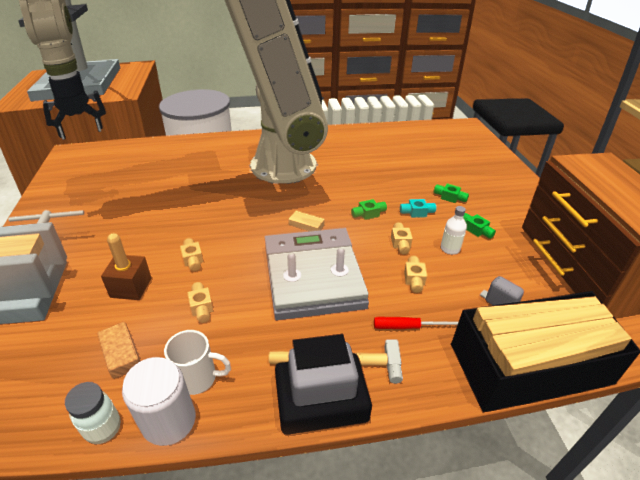

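View pics/top0.png

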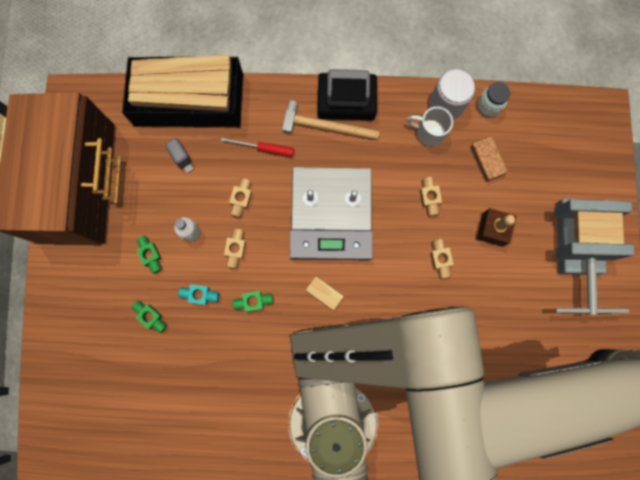

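The scene shows four pale grips, in top view near (240,197), (234,248), (431,196) and (442,258). The scale is at (331,213), the stylus block at (497,227) and the glue at (186,229), and the green and turquoise look-alikes are at lower left. I'll enlarge these areas.

```bash
python3 - <<'E'
from h import *
crop('top0',280,155,110,115,7,'c1'); crop('top0',410,165,120,125,6,'c2'); crop('top0',165,165,100,115,6,'c3')
E
```

```text
(no output)
```

View pics/c1.png

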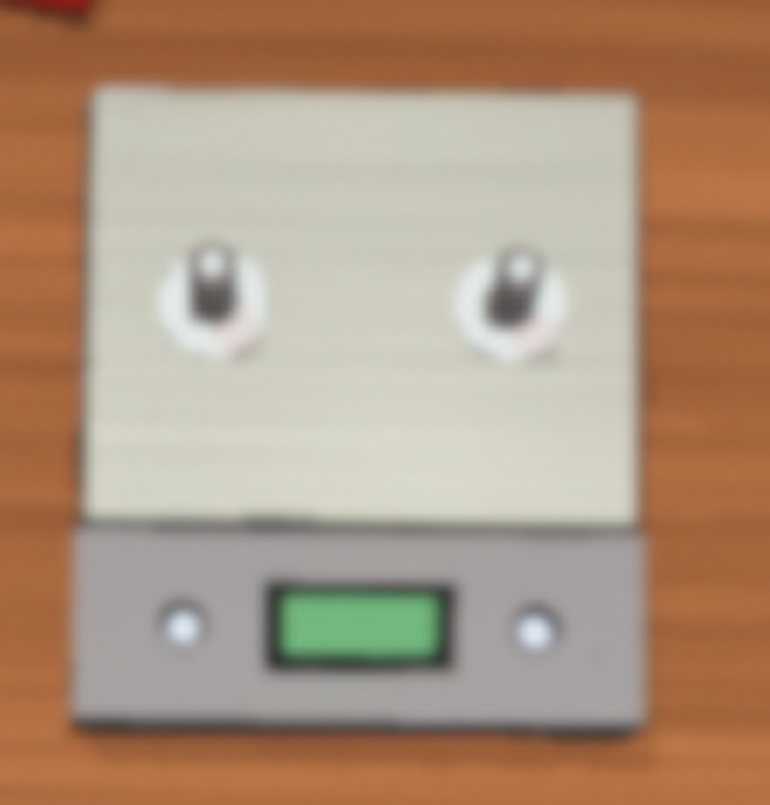

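View pics/c2.png

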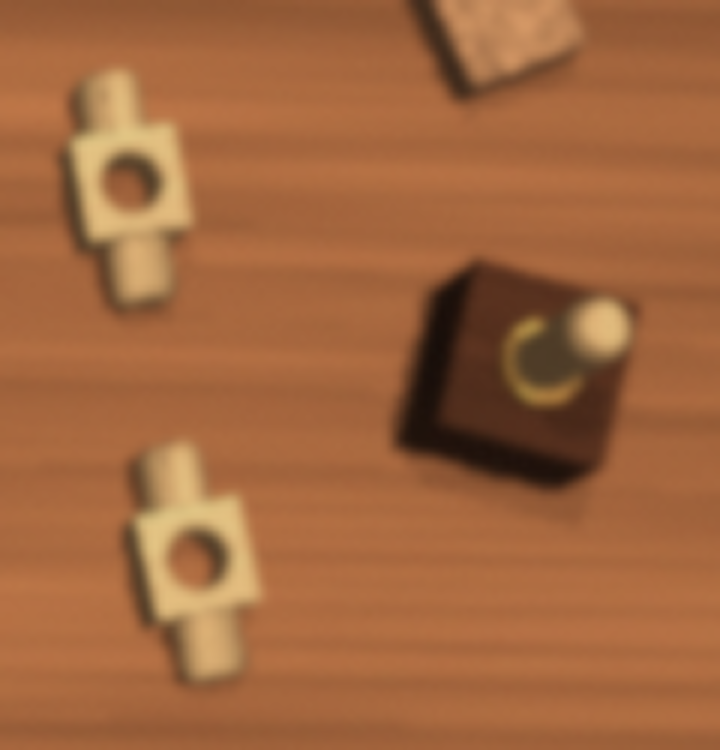

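View pics/c3.png

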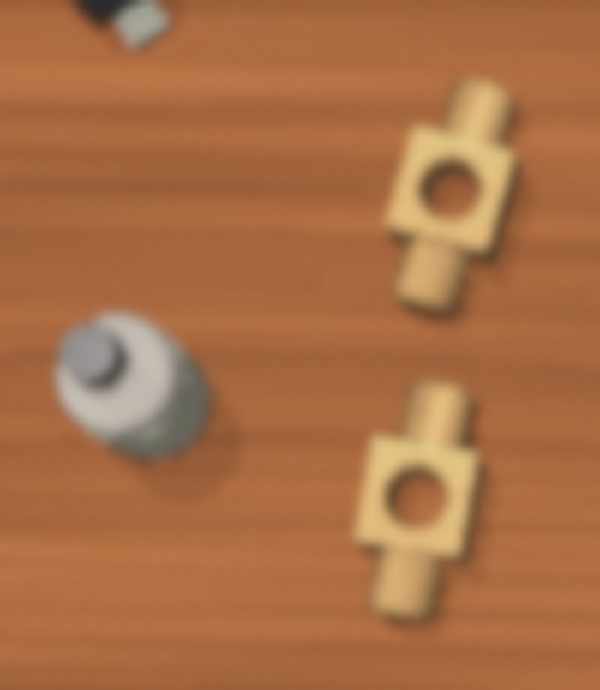

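Crop pixels in c1: zero button (183,628), record (536,632), post tops (213,264) and (521,268). In c2 and c3 I read the hub top corners, the stylus collar and the block corners. I'll convert these to world positions and check them against the known sizes.

```bash
cat > meas.py <<'E'
from h import *
d=load('top0')
def w(c,z,x0,y0,s): return px2w(d,(x0+(c[0]+.5)/s-.5,y0+(c[1]+.5)/s-.5),z)[:2]
C1=(280,155,7);C2=(410,165,6);C3=(165,165,6)
f=lambda a:np.round(a,4)
pl=w((213,264),.116,*C1);pr=w((521,268),.116,*C1); zb=w((183,628),.039,*C1);rb=w((536,632),.039,*C1)
print('posts',f(pl),f(pr),np.linalg.norm(pl-pr),'yaw',np.degrees(np.arctan2(*(pl-pr)))*-1)
print('feet',f(w((213,305),.05,*C1)),f(w((511,306),.05,*C1)))
print('btn',f(zb),f(rb),np.linalg.norm(zb-rb),'yaw',np.degrees(np.arctan2(*(zb-rb)))*-1)
pc=[w(c,z,*C1) for c,z in(((72,718),.048),((643,728),.048),((637,93),.05),((93,88),.05))]
print('scale',f(pc),[np.linalg.norm(pc[i]-pc[i-3]) for i in range(4)],f(np.mean(pc,0)))
G={'A':(C2,[(67,143),(173,122),(193,224),(88,245)]),'B':(C2,[(132,518),(238,495),(262,600),(157,623)]),
'C':(C3,[(415,124),(518,150),(490,256),(386,226)]),'D':(C3,[(370,435),(481,452),(466,560),(354,543)])}
for k,(c,q) in G.items():
    p=[w(x,.032,*c) for x in q]; sd=[np.linalg.norm(p[i]-p[i-3]) for i in range(4)]
    ax=(p[0]+p[1]-p[2]-p[3]); print(k,f(np.mean(p,0)),'axis deg',np.degrees(np.arctan2(ax[1],ax[0])).round(1),f(sd))
print('sty top',f(w((604,327),.158,*C2)),'collar',f(w((544,361),.076,*C2)))
bc=[w(c,.07,*C2) for c in((477,259),(638,300),(603,467),(432,420))]; print('block',f(np.mean(bc,0)),f([np.linalg.norm(bc[i]-bc[i-3]) for i in range(4)]))
print('glue top',f(w((93,355),.13,*C3)))
E
python3 meas.py
```

```text
posts [0.5788 0.071 ] [ 0.5799 -0.0384] 0.10941390499074587 yaw 0.6143186889284337
feet [0.5786 0.072 ] [ 0.5809 -0.0386]
btn [0.4589 0.0802] [ 0.4605 -0.0502] 0.13038258828337262 yaw 0.6786605911717218
scale [[ 0.4235  0.1197]
 [ 0.4246 -0.0894]
 [ 0.6637 -0.0847]
 [ 0.6607  0.119 ]] [np.float64(0.2091256457846409), np.float64(0.2391877215601051), np.float64(0.20373241556474517), np.float64(0.23725732604468042)] [0.5431 0.0161]
A [ 0.599 -0.248] axis deg 10.9 [0.0487 0.0467 0.048  0.0466]
B [ 0.4329 -0.2767] axis deg 13.1 [0.0481 0.047  0.0475 0.0469]
C [0.5843 0.2571] axis deg -12.6 [0.0474 0.0489 0.0481 0.0474]
D [0.4473 0.2663] axis deg -5.7 [0.0493 0.0476 0.0495 0.0477]
sty top [ 0.5158 -0.4191] collar [ 0.5162 -0.4192]
block [ 0.5172 -0.4184] [0.0731 0.0756 0.0773 0.074 ]
glue top [0.49   0.3886]
```

```bash
python3 - <<'E'
from h import *
crop('scene0',255,220,120,100,6,'s1'); crop('scene0',90,220,140,105,5,'s2'); crop('scene0',380,200,90,100,6,'s3')
E
```

```text
(no output)
```

View pics/s1.png

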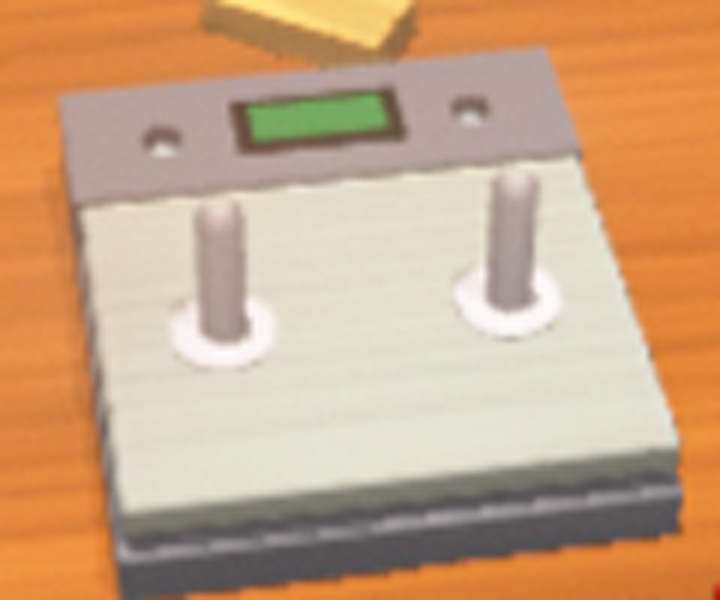

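View pics/s2.png

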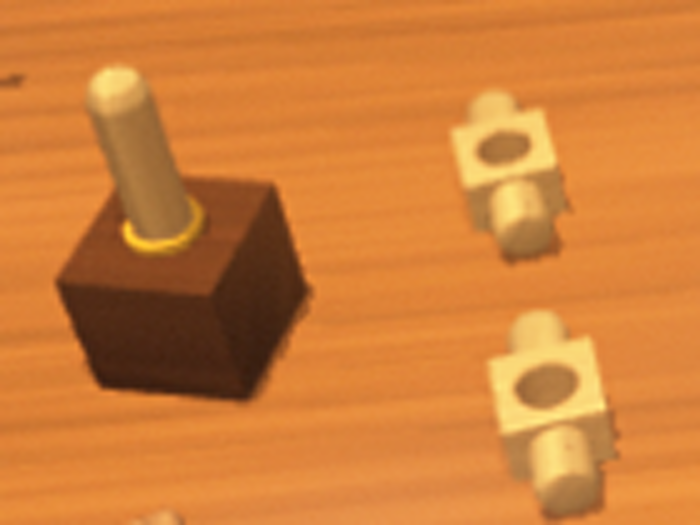

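View pics/s3.png

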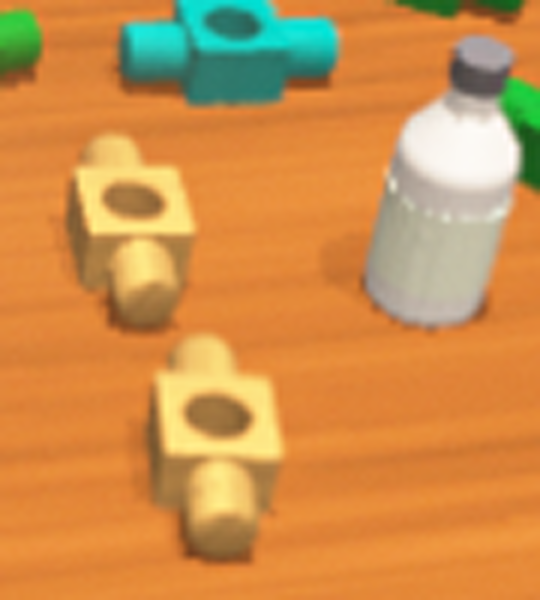

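```bash
python3 - <<'E'
from h import *
d=load('scene0')
def w(c,z,x0,y0,s): return px2w(d,(x0+(c[0]+.5)/s-.5,y0+(c[1]+.5)/s-.5),z)[:2].round(4)
S1=(255,220,6);S2=(90,220,5);S3=(380,200,6)
print('pr top',w((219,204),.116,*S1),'pl top',w((515,176),.116,*S1))
print('wells z=.048 rec',w((162,141),.048,*S1),'zero',w((470,109),.048,*S1))
print('B',w((503,148),.032,*S2),'A',w((547,386),.032,*S2),'D',w((134,201),.032,*S3),'C',w((217,415),.032,*S3))
print('sty top',w((116,82),.158,*S2),'collar',w((163,226),.076,*S2),'block',np.mean([w(c,.07,*S2) for c in((113,172),(275,184),(212,297),(58,282))],0))
print('glue base', w((430,300),0,*S3))
E
```

```text
pr top [ 0.5828 -0.0382] pl top [0.5834 0.0708]
wells z=.048 rec [ 0.4641 -0.0493] zero [0.4624 0.0801]
B [ 0.4355 -0.2763] A [ 0.6018 -0.2476] D [0.4512 0.2671] C [0.5866 0.2577]
sty top [ 0.518 -0.417] collar [ 0.5207 -0.4178] block [ 0.5182   -0.419075]
glue base [0.4996 0.3925]
```

Both cameras agree within about 4 mm, and the sizes check out: posts 109.4 mm apart against 110, buttons 130 mm apart, hubs about 47 mm. I'm using the mean of the two. Next I'll set up a "how far to go" helper and approach the stylus.

```bash
cat > go.py <<'E'
import sys
from h import *
# usage: go.py x y z yawdeg (tool x axis direction in world)
x,y,z,yaw=map(float,sys.argv[1:5])
s=read_state(); M=R.from_rotvec(s['tool_rot']); p=np.array(s['eef_pos'])
c,sn=np.cos(np.radians(yaw)),np.sin(np.radians(yaw))
T=np.array([[c,sn,0],[sn,-c,0],[0,0,-1]])
dr=(M.inv()*R.from_matrix(T)).as_rotvec(degrees=True); dp=M.inv().apply(np.array([x,y,z])-p)*1000
print('t',round(float(s['time']),2),'pos',p.round(4),'yaw',np.degrees(np.arctan2(*M.as_matrix()[[1,0],0])).round(1),'w',round(float(s['width']),4),'F',np.round(s['ft_force'],1))
print('todo turn',dr.round(2),'shift now-axes',dp.round(1),'shift target-axes',(T.T@(np.array([x,y,z])-p)*1000).round(1))
E
python3 go.py .5175 -.418 .25 0
python3 -m crank '0 0 6 0 0 0 1;0 0 6 0 0 0 1;0 0 6 0 0 0 1'; python3 go.py .5175 -.418 .25 0
```

```text
t 0.1 pos [ 0.173  -0.5479  0.2492] yaw 17.5 w 0.0852 F [-0.3 -0.5 -0.4]
todo turn [-0.09 -0.   17.52] shift now-axes [367.6 -20.2  -0.7] shift target-axes [ 344.5 -129.9   -0.8]
time: 0.35
eef_pos: [0.1729, -0.547, 0.2475]
tool_rot: [-3.136, 0.03, 0.001]
ft_force: [-0.2, -0.4, -0.0]
width: 0.0855
t 0.35 pos [ 0.1729 -0.547   0.2475] yaw -1.1 w 0.0855 F [-0.2 -0.4 -0. ]
todo turn [-0.29  0.05 -1.1 ] shift now-axes [ 342.1 -135.6   -2.1] shift target-axes [ 344.6 -129.    -2.5]
```

```bash
python3 -m crank '0 0 -1 34 -13 0 1;0 0 0 34 -13 0 1;0 0 0 34 -13 0 1;0 0 0 34 -13 0 1;0 0 0 34 -13 0 1;0 0 0 34 -13 0 1;0 0 0 34 -13 0 1;0 0 0 34 -13 0 1;0 0 0 34 -13 0 1;0 0 0 34 -13 0 1;0 0 0 0 0 0 1;0 0 0 0 0 0 1'; python3 go.py .5175 -.418 .25 0
```

```text
time: 1.35
eef_pos: [0.5267, -0.414, 0.2387]
tool_rot: [-3.127, 0.022, 0.012]
ft_force: [0.4, 0.0, 0.1]
width: 0.0852
t 1.35 pos [ 0.5267 -0.414   0.2387] yaw -0.8 w 0.0852 F [0.4 0.  0.1]
todo turn [-0.82  0.45 -0.79] shift now-axes [ -9.2   4.  -11.2] shift target-axes [ -9.2   4.  -11.3]
```

```bash
python3 -m crank '-.8 .5 -.8 -9 4 -11 1;0 0 0 0 0 0 1;0 0 0 0 0 0 1'; python3 go.py .5175 -.418 .25 0; python3 - <<'E'
from h import *
snap('scene','s_a'); snap('top','t_a'); crop('s_a',60,150,150,150,5,'c_sa'); crop('t_a',430,150,150,150,5,'c_ta')
E
```

```text
time: 1.6
eef_pos: [0.5168, -0.417, 0.247]
tool_rot: [-3.138, -0.003, 0.004]
ft_force: [-0.5, 1.1, 0.1]
width: 0.0854
t 1.6 pos [ 0.5168 -0.417   0.247 ] yaw 0.1 w 0.0854 F [-0.5  1.1  0.1]
todo turn [-0.23  0.16  0.1 ] shift now-axes [ 0.7  1.  -3. ] shift target-axes [ 0.7  1.  -3. ]
```

View pics/c_sa.png

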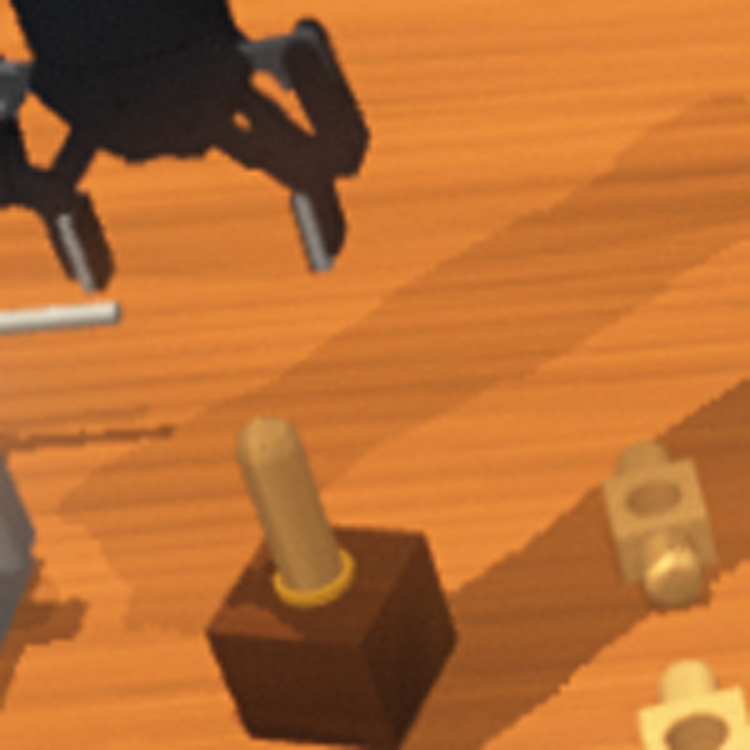

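View pics/t_a.png

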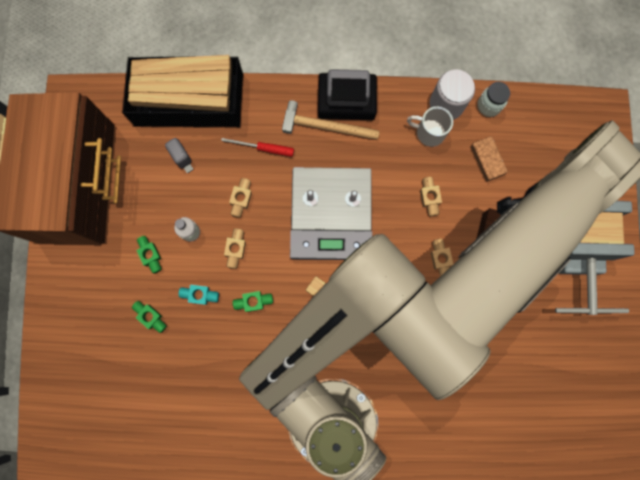

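```bash
python3 - <<'E'
from h import *
d=load('s_a')
print(((proj(d,[[.5168,-.417,.241],[.5168,-.417,.26]])-[60,150])*5).round(0))
E
python3 -m crank '0 0 0 0 1 20 1;0 0 0 0 0 28 1;0 0 0 0 0 28 1;0 0 0 0 0 28 1;0 0 0 0 0 20 1;0 0 0 0 0 2 1;0 0 0 0 0 0 1'; python3 go.py .5175 -.418 .119 0
```

```text
[[210. 271.]
 [197. 232.]]
time: 2.28
eef_pos: [0.5138, -0.4221, 0.1184]
tool_rot: [-3.141, 0.013, -0.002]
ft_force: [-0.4, 0.0, 1.0]
width: 0.0855
t 2.28 pos [ 0.5138 -0.4221  0.1184] yaw -0.5 w 0.0855 F [-0.4  0.   1. ]
todo turn [-0.05 -0.07 -0.46] shift now-axes [ 3.7 -4.2 -0.5] shift target-axes [ 3.7 -4.1 -0.6]
```

```bash
python3 -m crank '0 0 0 4 -4 0 1;0 0 0 0 0 0 1'; python3 go.py .5175 -.418 .119 0; python3 -m crank '0 0 0 0 0 0 0;0 0 0 0 0 0 0;0 0 0 0 0 0 0;0 0 0 0 0 0 0;0 0 0 0 0 0 0;0 0 0 0 0 0 0;0 0 0 0 0 0 0;0 0 0 0 0 0 0;0 0 0 0 0 0 0'; python3 go.py .5175 -.418 .119 0; python3 - <<'E'
from h import *
snap('scene','s_b'); crop('s_b',60,150,150,150,5,'c_sb')
E
```

```text
time: 2.45
eef_pos: [0.5177, -0.4187, 0.1196]
tool_rot: [-3.141, 0.016, -0.002]
ft_force: [-0.0, -0.2, 0.6]
width: 0.0852
t 2.45 pos [ 0.5177 -0.4187  0.1196] yaw -0.6 w 0.0852 F [-0.  -0.2  0.6]
todo turn [-0.05 -0.08 -0.57] shift now-axes [-0.2 -0.7  0.6] shift target-axes [-0.2 -0.7  0.6]
time: 3.2
eef_pos: [0.5207, -0.4209, 0.1265]
tool_rot: [3.135, -0.014, 0.014]
ft_force: [0.2, 0.0, -0.7]
width: 0.0263
t 3.2 pos [ 0.5207 -0.4209  0.1265] yaw -0.5 w 0.0263 F [ 0.2  0.  -0.7]
todo turn [ 0.38 -0.51 -0.53] shift now-axes [-3.3 -2.9  7.4] shift target-axes [-3.2 -2.9  7.5]
```

View pics/c_sb.png

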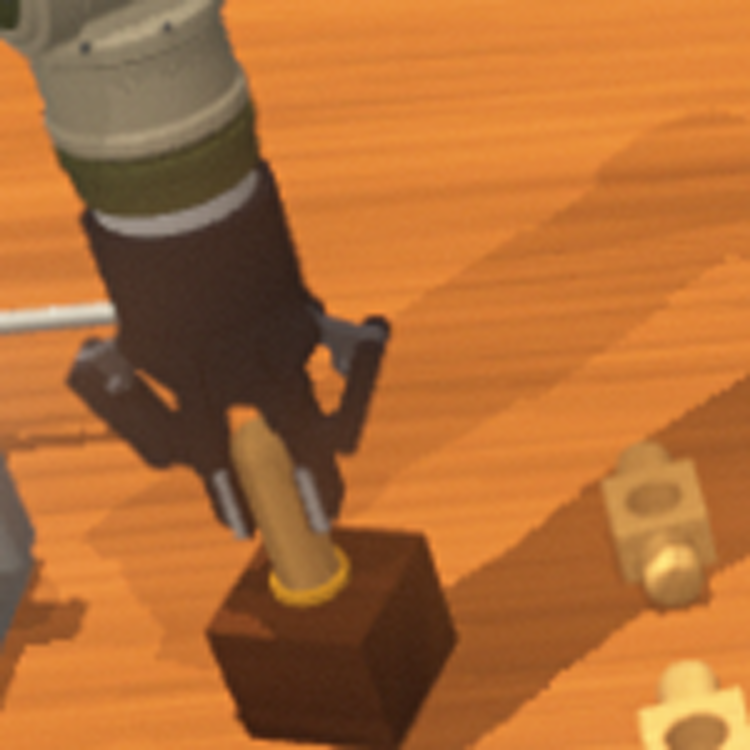

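The picture shows the pads either side of the handle, with the collar still on the block at crop (309,577). The grip is good, so I'll lift.

```bash
python3 -m crank '0 0 0 0 0 -15 0;0 0 0 0 0 -25 0;0 0 0 0 0 -30 0;0 0 0 0 0 -30 0;0 0 0 0 0 -20 0;0 0 0 0 0 0 0;0 0 0 0 0 0 0'; python3 go.py .4605 .080 .245 0; python3 - <<'E'
from h import *
snap('scene','s_c'); crop('s_c',40,100,160,200,4,'c_sc')
E
```

```text
time: 3.83
eef_pos: [0.518, -0.4187, 0.2469]
tool_rot: [3.141, -0.015, 0.005]
ft_force: [-0.3, 0.8, -0.6]
width: 0.0266
t 3.83 pos [ 0.518  -0.4187  0.2469] yaw -0.5 w 0.0266 F [-0.3  0.8 -0.6]
todo turn [ 0.04 -0.17 -0.55] shift now-axes [ -62.3 -498.1    1.4] shift target-axes [ -57.5 -498.7    1.9]
```

View pics/c_sc.png

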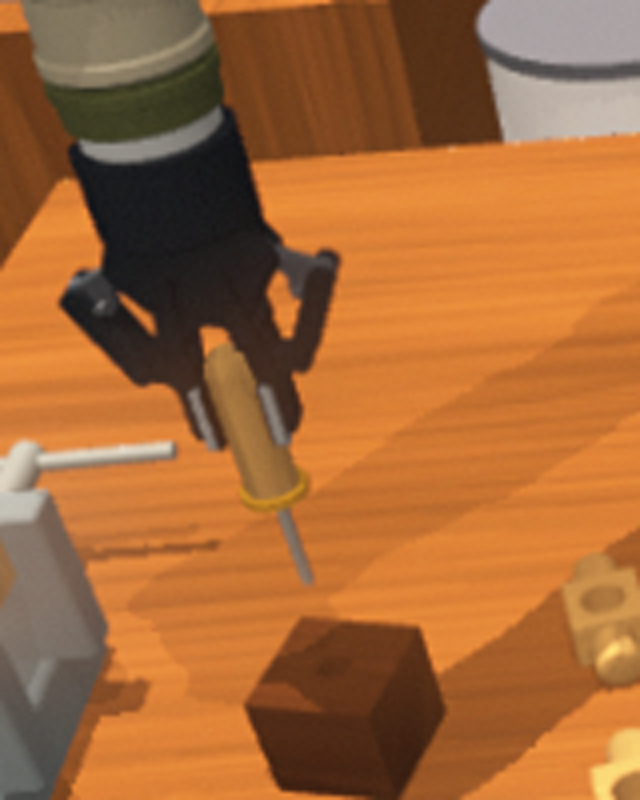

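```bash
python3 - <<'E'
from h import *
d=load('s_c')
for z in (.125,.13,.135,.14): print(z,((proj(d,[[.518,-.4187,z]])-[40,100])*4).round(0))
E
python3 -m crank '0 0 0 -2 -20 0 0;0 0 0 -5 -38 0 0;0 0 0 -5 -40 0 0;0 0 0 -5 -40 0 0;0 0 0 -5 -40 0 0;0 0 0 -5 -40 0 0;0 0 0 -5 -40 0 0;0 0 0 -5 -40 0 0;0 0 0 -5 -40 0 0;0 0 0 -5 -40 0 0;0 0 0 -5 -38 0 0;0 0 0 0 0 0 0'; python3 go.py .4605 .080 .245 0
```

```text
0.125 [[305. 591.]]
0.13 [[302. 584.]]
0.135 [[300. 577.]]
0.14 [[297. 570.]]
time: 4.88
eef_pos: [0.4584, 0.0104, 0.2237]
tool_rot: [-3.128, 0.029, 0.038]
ft_force: [-1.3, -0.4, 0.5]
width: 0.027
t 4.88 pos [0.4584 0.0104 0.2237] yaw -1.0 w 0.027 F [-1.3 -0.4  0.5]
todo turn [-0.73  1.39 -1.05] shift now-axes [  0.3 -69.9 -20.5] shift target-axes [  2.1 -69.6 -21.3]
```

```bash
python3 -m crank '-.7 1.4 -1 0 -30 -12 0;0 0 0 0 -30 -9 0;0 0 0 0 -10 0 0;0 0 0 0 0 0 0;0 0 0 0 0 0 0'; python3 go.py .4605 .080 .190 0
```

```text
time: 5.3
eef_pos: [0.4546, 0.0825, 0.2379]
tool_rot: [-3.141, -0.013, 0.017]
ft_force: [-0.1, -0.2, -0.4]
width: 0.0266
t 5.3 pos [0.4546 0.0825 0.2379] yaw 0.5 w 0.0266 F [-0.1 -0.2 -0.4]
todo turn [-0.02  0.61  0.46] shift now-axes [ 6.4  2.6 47.9] shift target-axes [ 5.9  2.5 47.9]
```

```bash
python3 -m crank '0 .6 .5 3 1 15 0;0 0 0 3 1 25 0;0 0 0 0 0 5 0;0 0 0 0 0 0 0;0 0 0 0 0 0 0'; python3 go.py .4605 .080 .190 0;  python3 - <<'E'
from h import *
snap('scene','s_d'); crop('s_d',255,130,140,150,5,'c_sd'); snap('top','t_d'); crop('t_d',280,185,100,80,8,'c_td')
E
```

```text
time: 5.72
eef_pos: [0.4595, 0.0738, 0.1884]
tool_rot: [3.141, -0.012, -0.008]
ft_force: [0.3, -0.7, -0.2]
width: 0.0263
t 5.72 pos [0.4595 0.0738 0.1884] yaw -0.4 w 0.0263 F [ 0.3 -0.7 -0.2]
todo turn [ 0.04  0.31 -0.44] shift now-axes [ 0.9 -6.2 -1.6] shift target-axes [ 1.  -6.2 -1.6]
```

View pics/c_sd.png

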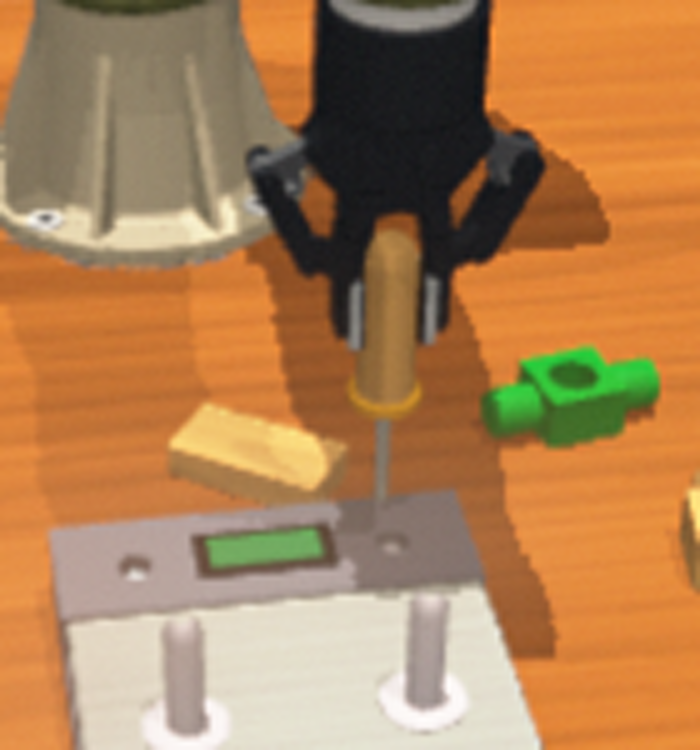

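View pics/c_td.png

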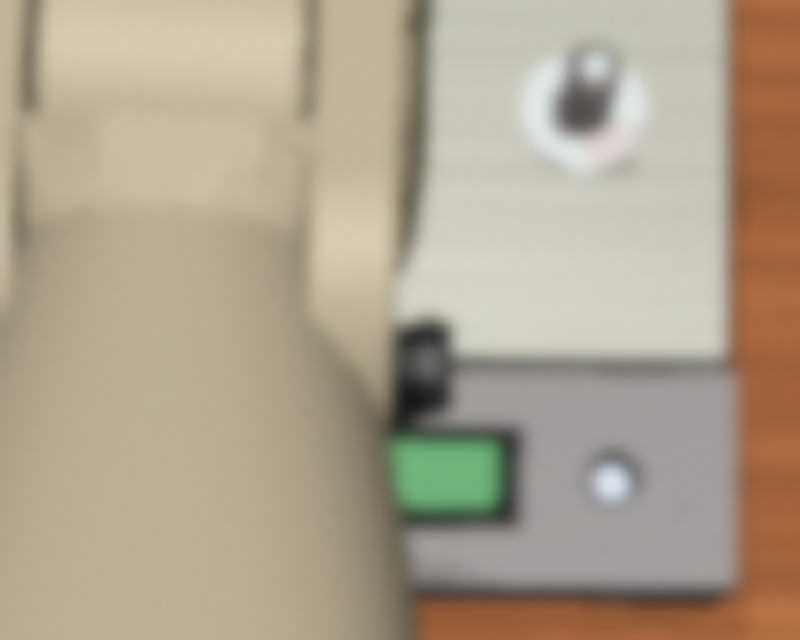

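```bash
python3 - <<'E'
from h import *
d=load('s_d')
for z in (.07,.072,.075,.14,.22): print(z,((proj(d,[[.4595,.0738,z]])-[255,130])*5).round(0))
print(((proj(d,[[.4605,.080,.048]])-[255,130])*5).round(0))
E
```

```text
0.07 [[378. 502.]]
0.072 [[378. 499.]]
0.075 [[378. 494.]]
0.14 [[382. 387.]]
0.22 [[388. 244.]]
[[389. 536.]]
```

```bash
python3 - <<'E'
from h import *
crop('s_d',310,170,50,80,9,'c_se')
E
```

```text
(no output)
```

View pics/c_se.png

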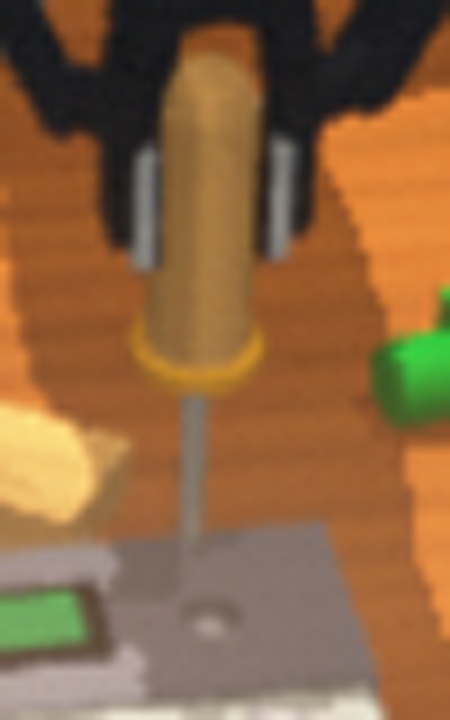

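```bash
python3 -m crank '0 .3 -.4 1 -6 0 0;0 0 0 0 0 0 0;0 0 0 0 0 0 0'; python3 go.py .4605 .080 .170 0
```

```text
time: 6.07
eef_pos: [0.4628, 0.0796, 0.1915]
tool_rot: [3.141, -0.0, 0.009]
ft_force: [0.2, -0.3, -1.0]
width: 0.0268
t 6.07 pos [0.4628 0.0796 0.1915] yaw -0.0 w 0.0268 F [ 0.2 -0.3 -1. ]
todo turn [ 0.01 -0.34 -0.01] shift now-axes [-2.4 -0.4 21.5] shift target-axes [-2.3 -0.4 21.5]
```

```bash
python3 -m crank '0 -.3 0 -2 0 10 0;0 0 0 0 0 11 0;0 0 0 0 0 1 0'; python3 go.py .4605 .080 .160 0
```

```text
time: 6.32
eef_pos: [0.4621, 0.0801, 0.1701]
tool_rot: [3.141, 0.002, 0.008]
ft_force: [-0.7, -1.0, -0.8]
width: 0.0268
t 6.32 pos [0.4621 0.0801 0.1701] yaw 0.1 w 0.0268 F [-0.7 -1.  -0.8]
todo turn [ 0.02 -0.29  0.07] shift now-axes [-1.7  0.1 10.1] shift target-axes [-1.6  0.1 10.1]
```

```bash
python3 - <<'E'
from h import *
snap('scene','s_f'); crop('s_f',310,190,50,65,11,'c_sf')
E
```

```text
(no output)
```

View pics/c_sf.png

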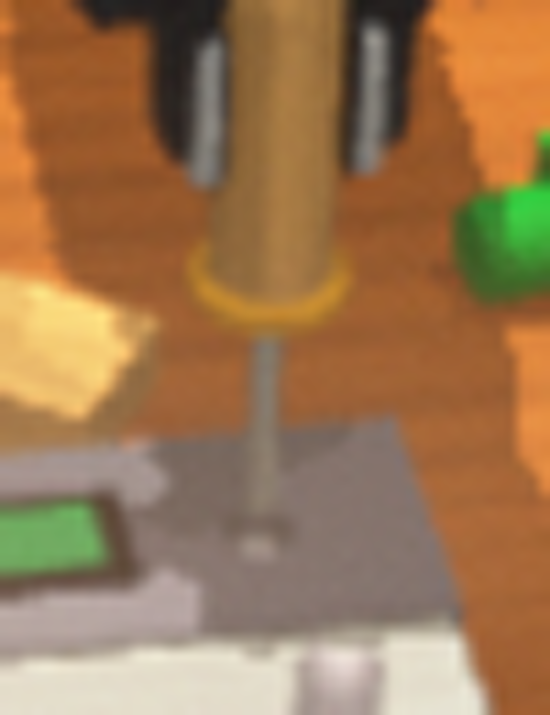

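Rod tip at crop (260,522), directly over the well centred at (260,535). Pressing down now.

```bash
python3 -m crank '0 0 0 -1 0 7 0;0 0 0 0 0 5 0;0 0 0 0 0 2 0'; python3 go.py .4605 .080 .1525 0;python3 -m crank '0 0 0 0 0 3 0;0 0 0 0 0 2 0'; python3 go.py .4605 .080 .1525 0
```

```text
time: 6.62
eef_pos: [0.4615, 0.0803, 0.1561]
tool_rot: [3.141, 0.003, 0.01]
ft_force: [-0.9, -0.1, 1.8]
width: 0.0269
t 6.62 pos [0.4615 0.0803 0.1561] yaw 0.1 w 0.0269 F [-0.9 -0.1  1.8]
todo turn [ 0.02 -0.35  0.1 ] shift now-axes [-1.   0.3  3.5] shift target-axes [-1.   0.3  3.6]
time: 6.78
eef_pos: [0.462, 0.0803, 0.1513]
tool_rot: [3.141, 0.003, 0.012]
ft_force: [-2.5, 0.5, 15.0]
width: 0.0268
t 6.78 pos [0.462  0.0803 0.1513] yaw 0.1 w 0.0268 F [-2.5  0.5 15. ]
todo turn [ 0.02 -0.42  0.1 ] shift now-axes [-1.5  0.3 -1.2] shift target-axes [-1.5  0.3 -1.2]
```

```bash
python3 -m crank '0 0 0 0 0 0.5 0;0 0 0 0 0 0.5 0'; python3 -m crank '0 0 0 0 0 0.5 0;0 0 0 0 0 0.5 0';python3 -m crank '0 0 0 0 0 0.5 0;0 0 0 0 0 0.5 0'
```

```text
time: 6.95
eef_pos: [0.4623, 0.0804, 0.1516]
tool_rot: [3.141, 0.003, 0.013]
ft_force: [-2.2, 0.6, 4.9]
width: 0.0268
time: 7.12
eef_pos: [0.462, 0.0804, 0.1516]
tool_rot: [3.141, 0.003, 0.014]
ft_force: [-1.2, -0.0, 5.4]
width: 0.0271
time: 7.28
eef_pos: [0.462, 0.0804, 0.1516]
tool_rot: [3.141, 0.003, 0.015]
ft_force: [-2.4, 0.8, 6.1]
width: 0.0268
```

```bash
python3 -m crank '0 0 0 0 0 1 0;0 0 0 0 0 1 0;0 0 0 0 0 1 0;0 0 0 0 0 1 0';  python3 -m crank '0 0 0 0 0 -12 0;0 0 0 0 0 -25 0;0 0 0 0 0 -25 0;0 0 0 0 0 -30 0;0 0 0 0 0 -10 0;0 0 0 0 0 0 0';python3 go.py .518 -.4187 .245 0
```

```text
time: 7.62
eef_pos: [0.4624, 0.0804, 0.1514]
tool_rot: [3.141, 0.003, 0.019]
ft_force: [-4.1, 0.4, 10.7]
width: 0.0265
time: 8.12
eef_pos: [0.4597, 0.0804, 0.2555]
tool_rot: [3.141, 0.003, 0.013]
ft_force: [1.0, 0.3, -0.6]
width: 0.0265
t 8.12 pos [0.4597 0.0804 0.2555] yaw 0.1 w 0.0265 F [ 1.   0.3 -0.6]
todo turn [ 0.02 -0.48  0.1 ] shift now-axes [ 57.4 499.2  11.2] shift target-axes [ 58.3 499.1  10.5]
```

The button bottomed out: force rose to 10–15 N with z not moving. I'll put the stylus back in the block.

```bash
python3 -m crank '0 0 0 2 20 0 0;0 0 0 5 38 0 0;0 0 0 5 40 -2 0;0 0 0 5 40 -2 0;0 0 0 5 40 0 0;0 0 0 5 40 0 0;0 0 0 5 40 0 0;0 0 0 5 40 0 0;0 0 0 5 40 0 0;0 0 0 5 40 0 0;0 0 0 5 40 0 0;0 0 0 0 0 0 0'; python3 go.py .518 -.4187 .245 0
```

```text
time: 9.12
eef_pos: [0.5147, -0.3519, 0.2447]
tool_rot: [-3.136, -0.017, -0.006]
ft_force: [-0.5, 0.1, -0.9]
width: 0.0266
t 9.12 pos [ 0.5147 -0.3519  0.2447] yaw 0.6 w 0.0266 F [-0.5  0.1 -0.9]
todo turn [-0.32 -0.23  0.62] shift now-axes [ 2.6 66.9 -0.7] shift target-axes [ 3.3 66.8 -0.3]
```

```bash
python3 -m crank '-.3 -.2 .6 2 28 0 0;0 0 0 1 28 0 0;0 0 0 0 8 0 0;0 0 0 0 0 0 0;0 0 0 0 0 0 0'; python3 go.py .518 -.4187 .215 0
```

```text
time: 9.53
eef_pos: [0.5155, -0.4198, 0.2335]
tool_rot: [-3.132, 0.009, 0.013]
ft_force: [0.3, 0.3, -1.1]
width: 0.0264
t 9.53 pos [ 0.5155 -0.4198  0.2335] yaw -0.3 w 0.0264 F [ 0.3  0.3 -1.1]
todo turn [-0.57  0.47 -0.32] shift now-axes [ 2.7 -1.  18.5] shift target-axes [ 2.5 -1.1 18.5]
```

```bash
python3 -m crank '-.5 .4 -.3 3 -1 12 0;0 0 0 0 0 6 0;0 0 0 0 0 0 0;0 0 0 0 0 0 0'; python3 go.py .518 -.4187 .200 0; python3 - <<'E'
from h import *
d=snap('scene','s_g'); crop('s_g',70,170,100,120,6,'c_sg')
E
```

```text
time: 9.87
eef_pos: [0.5182, -0.4137, 0.2138]
tool_rot: [-3.137, -0.004, 0.005]
ft_force: [-0.2, 0.3, -0.2]
width: 0.0266
t 9.87 pos [ 0.5182 -0.4137  0.2138] yaw 0.2 w 0.0266 F [-0.2  0.3 -0.2]
todo turn [-0.26  0.18  0.16] shift now-axes [-0.2  5.  13.8] shift target-axes [-0.2  5.  13.8]
```

View pics/c_sg.png

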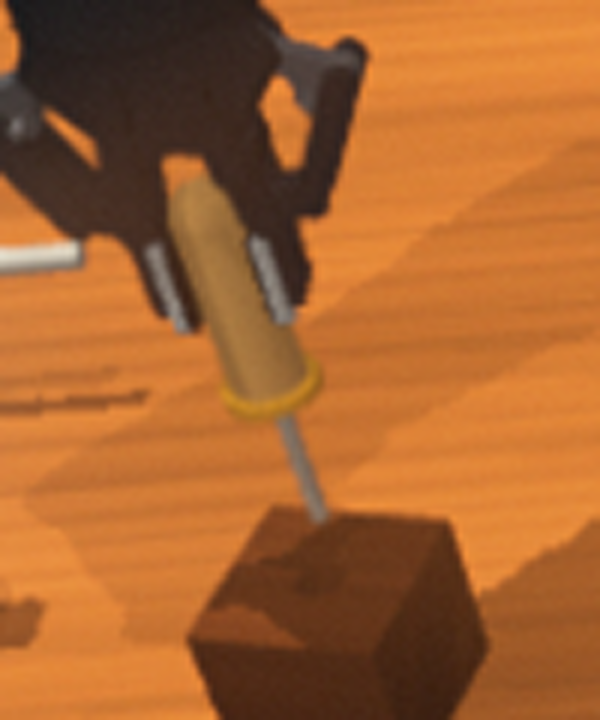

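```bash
python3 -m crank '-.2 .2 0 0 4 6 0;0 0 0 0 0 0 0;0 0 0 0 0 0 0'; python3 go.py .518 -.4187 .200 0; python3 -m crank '0 0 0 0 0 0 0'; python3 go.py .518 -.4187 .200 0
```

```text
time: 10.17
eef_pos: [0.5191, -0.4171, 0.2093]
tool_rot: [3.141, 0.007, 0.004]
ft_force: [-0.3, 0.1, -0.2]
width: 0.027
t 10.17 pos [ 0.5191 -0.4171  0.2093] yaw 0.3 w 0.027 F [-0.3  0.1 -0.2]
todo turn [ 0.06 -0.13  0.26] shift now-axes [-1.1  1.5  9.3] shift target-axes [-1.1  1.6  9.3]
time: 10.25
eef_pos: [0.5191, -0.4171, 0.2095]
tool_rot: [3.14, 0.007, 0.004]
ft_force: [0.4, -0.0, 0.0]
width: 0.0267
t 10.25 pos [ 0.5191 -0.4171  0.2095] yaw 0.3 w 0.0267 F [ 0.4 -0.   0. ]
todo turn [ 0.06 -0.14  0.26] shift now-axes [-1.1  1.5  9.5] shift target-axes [-1.1  1.6  9.5]
```

```bash
python3 -m crank '0 0 0 -1 1.5 9 0;0 0 0 0 0 6 0;0 0 0 0 0 0 0'; python3 go.py .518 -.4187 .195 0; python3 - <<'E'
from h import *
d=snap('scene','s_h'); crop('s_h',85,200,70,80,10,'c_sh'); print(((proj(d,[[.518,-.4187,.07]])-[85,200])*10).round())
E
```

```text
time: 10.5
eef_pos: [0.5184, -0.4194, 0.1941]
tool_rot: [3.139, 0.007, 0.006]
ft_force: [-0.6, 0.1, -0.7]
width: 0.0267
t 10.5 pos [ 0.5184 -0.4194  0.1941] yaw 0.2 w 0.0267 F [-0.6  0.1 -0.7]
todo turn [ 0.15 -0.22  0.24] shift now-axes [-0.4 -0.7 -0.9] shift target-axes [-0.4 -0.7 -0.9]
[[377. 660.]]
```

View pics/c_sh.png

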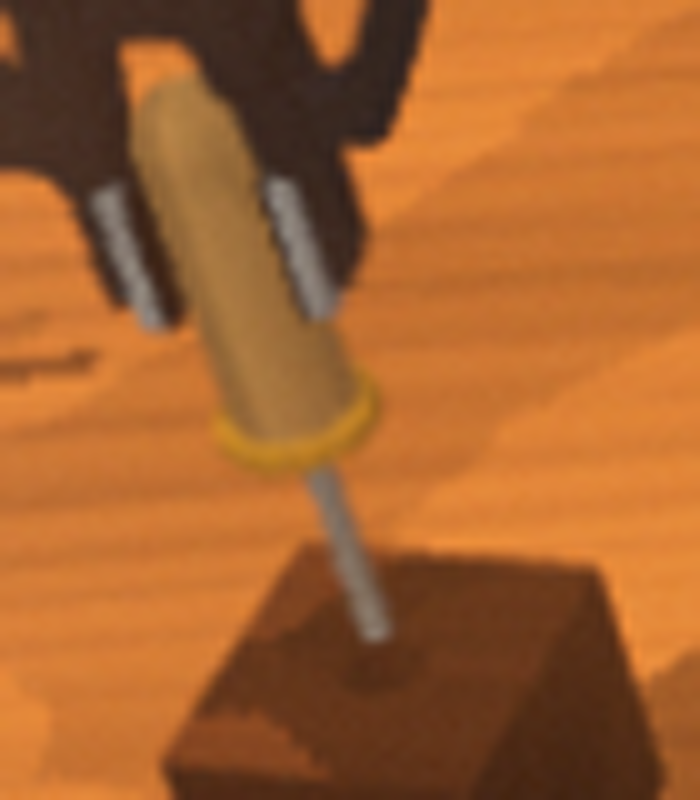

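```bash
python3 -m crank '0 0 0 0 0 15 0;0 0 0 0 0 17 0;0 0 0 0 0 17 0;0 0 0 0 0 10 0;0 0 0 0 0 3 0;0 0 0 0 0 0 0'; python3 go.py .518 -.4187 .128 0
```

```text
time: 11.05
eef_pos: [0.5188, -0.4205, 0.1309]
tool_rot: [3.138, 0.005, 0.008]
ft_force: [-0.1, -0.0, -1.0]
width: 0.027
t 11.05 pos [ 0.5188 -0.4205  0.1309] yaw 0.2 w 0.027 F [-0.1 -0.  -1. ]
todo turn [ 0.23 -0.3   0.2 ] shift now-axes [-0.8 -1.8  2.9] shift target-axes [-0.8 -1.8  2.9]
```

```bash
python3 -m crank '0 0 0 -1 -1 3 0;0 0 0 0 0 1 0;0 0 0 0 0 0 0'; python3 -m crank '0 0 0 0 0 0 .5;0 0 0 0 0 0 .5;0 0 0 0 0 0 .5;0 0 0 0 0 0 .5'; python3 -m crank '0 0 0 0 0 -15 .5;0 0 0 0 0 -25 .5;0 0 0 0 0 -30 .5;0 0 0 0 0 -30 .5;0 0 0 0 0 -15 .5;0 0 0 0 0 0 .5';python3 go.py .434 -.2765 .19 13;python3 - <<'E'
from h import *
d=snap('scene','s_i')
E
```

```text
time: 11.3
eef_pos: [0.5183, -0.42, 0.1281]
tool_rot: [3.136, 0.005, 0.01]
ft_force: [0.2, 0.8, 0.2]
width: 0.0268
time: 11.63
eef_pos: [0.5195, -0.4211, 0.131]
tool_rot: [3.133, 0.006, 0.015]
ft_force: [-0.4, 0.2, 0.4]
width: 0.0428
time: 12.13
eef_pos: [0.5173, -0.4191, 0.2495]
tool_rot: [3.136, 0.006, 0.011]
ft_force: [0.1, 0.1, 0.9]
width: 0.0425
t 12.13 pos [ 0.5173 -0.4191  0.2495] yaw 0.2 w 0.0425 F [0.1 0.1 0.9]
todo turn [  0.39  -0.37 -12.8 ] shift now-axes [ -83.2 -143.3   58.1] shift target-axes [ -49.1 -157.7   59.5]
```

View pics/s_i.png

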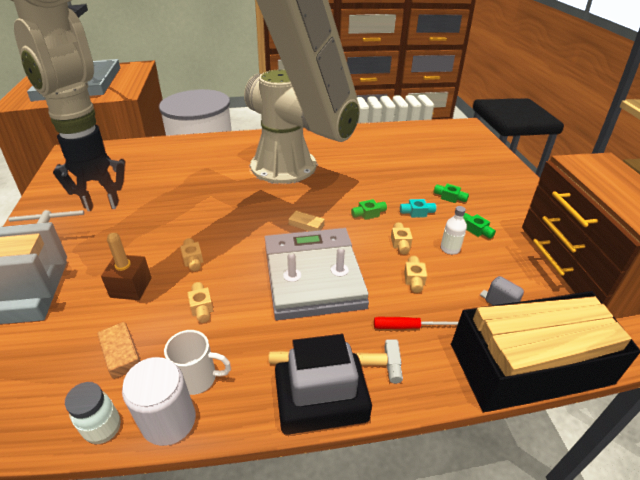

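The stylus is back upright in its block (118,255) and the grips haven't moved. Now grip B.

```bash
python3 -m crank '0 0 0 -20 -36 0 1;0 0 0 -21 -36 10 1;0 0 0 -21 -36 20 1;0 0 0 -21 -30 20 1;0 0 -6 0 0 0 1;0 0 -6 0 0 0 1;0 0 0 0 0 0 1;0 0 0 0 0 0 1'; python3 go.py .434 -.2765 .12 13
```

```text
time: 12.85
eef_pos: [0.4206, -0.2696, 0.1726]
tool_rot: [-3.101, -0.339, 0.03]
ft_force: [0.5, 0.2, -0.3]
width: 0.0856
t 12.85 pos [ 0.4206 -0.2696  0.1726] yaw 12.5 w 0.0856 F [ 0.5  0.2 -0.3]
todo turn [-1.4   0.95 -0.51] shift now-axes [12.5 10.9 52.2] shift target-axes [11.5  9.7 52.6]
```

```bash
python3 -m crank '-1.4 1 -.5 12 11 20 1;0 0 0 0 0 25 1;0 0 0 0 0 5 1;0 0 0 0 0 0 1;0 0 0 0 0 0 1'; python3 go.py .434 -.2765 .07 13;python3 - <<'E'
from h import *
d=snap('scene','s_j');crop('s_j',140,180,100,100,7,'c_sj')
E
```

```text
time: 13.27
eef_pos: [0.4376, -0.281, 0.1213]
tool_rot: [3.119, 0.336, 0.008]
ft_force: [-0.2, 0.5, -1.0]
width: 0.0851
t 13.27 pos [ 0.4376 -0.281   0.1213] yaw 12.3 w 0.0851 F [-0.2  0.5 -1. ]
todo turn [ 0.29 -0.25 -0.71] shift now-axes [-2.7 -5.4 51.3] shift target-axes [-2.5 -5.2 51.3]
```

View pics/c_sj.png

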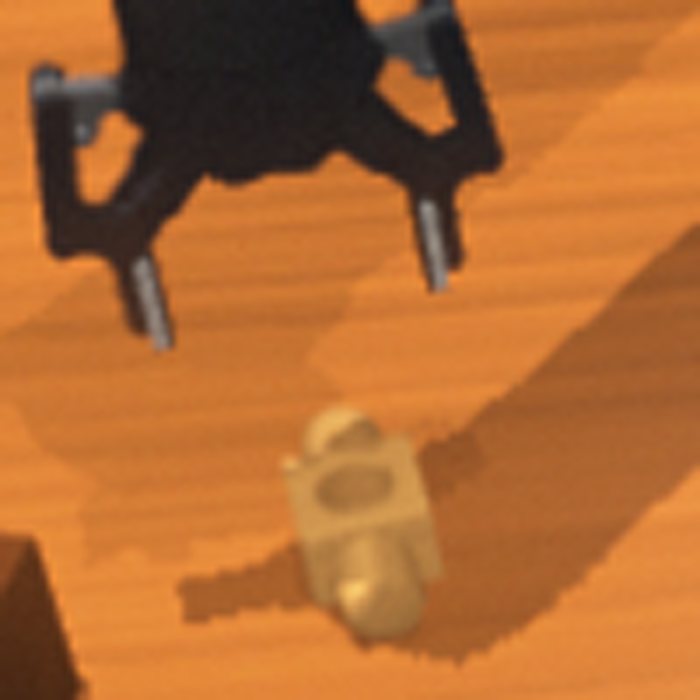

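The open fingers line up with grip B's hub at crop (355,490). Going down.

```bash
python3 -m crank '0 0 -.7 -2 -5 20 1;0 0 0 0 0 25 1;0 0 0 0 0 5 1;0 0 0 0 0 0 1;0 0 0 0 0 0 1'; python3 go.py .434 -.2765 .026 13
```

```text
time: 13.73
eef_pos: [0.4395, -0.2815, 0.0774]
tool_rot: [3.108, 0.349, 0.02]
ft_force: [0.5, -0.9, -0.1]
width: 0.0856
t 13.73 pos [ 0.4395 -0.2815  0.0774] yaw 12.8 w 0.0856 F [ 0.5 -0.9 -0.1]
todo turn [ 0.87 -0.65 -0.18] shift now-axes [-4.8 -6.9 51.2] shift target-axes [-4.2 -6.1 51.4]
```

```bash
python3 -m crank '.8 -.6 0 -4 -5 10 1;0 0 0 0 0 8 1;0 0 0 0 0 0 1'; python3 go.py .434 -.2765 .026 13
```

```text
time: 13.98
eef_pos: [0.4364, -0.2793, 0.0616]
tool_rot: [3.118, 0.349, 0.006]
ft_force: [-0.2, -0.9, 0.5]
width: 0.0855
t 13.98 pos [ 0.4364 -0.2793  0.0616] yaw 12.8 w 0.0855 F [-0.2 -0.9  0.5]
todo turn [ 0.27 -0.2  -0.21] shift now-axes [-1.8 -3.5 35.6] shift target-axes [-1.7 -3.3 35.6]
```

```bash
python3 -m crank '.3 -.2 0 -1 -3 12 1;0 0 0 0 -1 14 1;0 0 0 0 0 8 1;0 0 0 0 0 0 1;0 0 0 0 0 0 1'; python3 go.py .434 -.2765 .026 13
```

```text
time: 14.4
eef_pos: [0.4347, -0.2755, 0.0252]
tool_rot: [-3.121, -0.35, 0.0]
ft_force: [0.4, 0.2, -0.2]
width: 0.0854
t 14.4 pos [ 0.4347 -0.2755  0.0252] yaw 12.8 w 0.0854 F [ 0.4  0.2 -0.2]
todo turn [-0.04  0.   -0.22] shift now-axes [-0.8  0.8 -0.8] shift target-axes [-0.8  0.8 -0.8]
```

```bash
python3 -m crank '0 0 0 0 0 0 0;0 0 0 0 0 0 0;0 0 0 0 0 0 0;0 0 0 0 0 0 0;0 0 0 0 0 0 0;0 0 0 0 0 0 0'; python3 go.py .434 -.2765 .024 13
```

```text
time: 14.9
eef_pos: [0.4358, -0.2765, 0.0272]
tool_rot: [3.121, 0.349, 0.003]
ft_force: [0.7, -1.4, -0.5]
width: 0.0448
t 14.9 pos [ 0.4358 -0.2765  0.0272] yaw 12.8 w 0.0448 F [ 0.7 -1.4 -0.5]
todo turn [ 0.1  -0.1  -0.22] shift now-axes [-1.7 -0.4  3.2] shift target-axes [-1.7 -0.4  3.2]
```

```bash
python3 -m crank '0 0 0 0 0 -15 0;0 0 0 0 0 -25 0;0 0 0 0 0 -35 0;0 0 0 0 0 -40 0;0 0 0 0 0 -40 0;0 0 0 0 0 -15 0;0 0 0 0 0 0 0'; python3 go.py .582 -.0383 .19 0
```

```text
time: 15.48
eef_pos: [0.433, -0.2743, 0.2023]
tool_rot: [-3.118, -0.349, 0.005]
ft_force: [0.2, 0.0, -0.2]
width: 0.0447
t 15.48 pos [ 0.433  -0.2743  0.2023] yaw 12.8 w 0.0447 F [ 0.2  0.  -0.2]
todo turn [-0.24  0.19 12.77] shift now-axes [ 197.5 -197.1   12.6] shift target-axes [ 149.  -236.    12.3]
```

```bash
python3 -m crank '0 0 6.4 0 0 0 0;0 0 6.4 0 0 0 0;0 0 0 10 -16 0 0;0 0 0 22 -35 0 0;0 0 0 22 -35 0 0;0 0 0 22 -35 0 0;0 0 0 22 -35 0 0;0 0 0 22 -35 0 0;0 0 0 10 -16 0 0;0 0 0 0 0 0 0;0 0 0 0 0 0 0'; python3 go.py .582 -.0383 .18 0
```

```text
time: 16.4
eef_pos: [0.5674, -0.0624, 0.1886]
tool_rot: [-3.137, 0.029, 0.02]
ft_force: [-0.5, 1.0, -0.1]
width: 0.0447
t 16.4 pos [ 0.5674 -0.0624  0.1886] yaw -1.1 w 0.0447 F [-0.5  1.  -0.1]
todo turn [-0.24  0.74 -1.07] shift now-axes [ 14.3 -24.4   8.5] shift target-axes [ 14.6 -24.1   8.6]
```

```bash
python3 -m crank '0 .7 -.8 7 -12 0 0;0 0 0 7 -12 0 0;0 0 0 0 0 0 0;0 0 0 0 0 0 0;0 0 0 0 0 0 0'; python3 go.py .582 -.0383 .17 0
```

```text
time: 16.82
eef_pos: [0.5802, -0.0391, 0.1856]
tool_rot: [-3.137, 0.012, 0.007]
ft_force: [0.2, 0.0, -1.1]
width: 0.045
t 16.82 pos [ 0.5802 -0.0391  0.1856] yaw -0.4 w 0.045 F [ 0.2  0.  -1.1]
todo turn [-0.27  0.25 -0.45] shift now-axes [ 1.8 -0.7 15.6] shift target-axes [ 1.8 -0.8 15.6]
```

```bash
python3 -m crank '-.2 .2 -.4 2 -.7 8 0;0 0 0 0 0 7 0;0 0 0 0 0 0 0;0 0 0 0 0 0 0'; python3 go.py .582 -.0383 .15 0; python3 - <<'E'
from h import *
d=snap('scene','s_k');crop('s_k',255,170,110,130,6,'c_sk');d=snap('top','t_k');crop('t_k',280,155,110,115,6,'c_tk')
E
```

```text
time: 17.15
eef_pos: [0.582, -0.0403, 0.1693]
tool_rot: [-3.141, 0.005, -0.0]
ft_force: [0.1, 0.0, -0.7]
width: 0.0447
t 17.15 pos [ 0.582  -0.0403  0.1693] yaw -0.2 w 0.0447 F [ 0.1  0.  -0.7]
todo turn [-0.01 -0.01 -0.19] shift now-axes [-0.  -2.  19.3] shift target-axes [-0.  -2.  19.3]
```

View pics/c_sk.png

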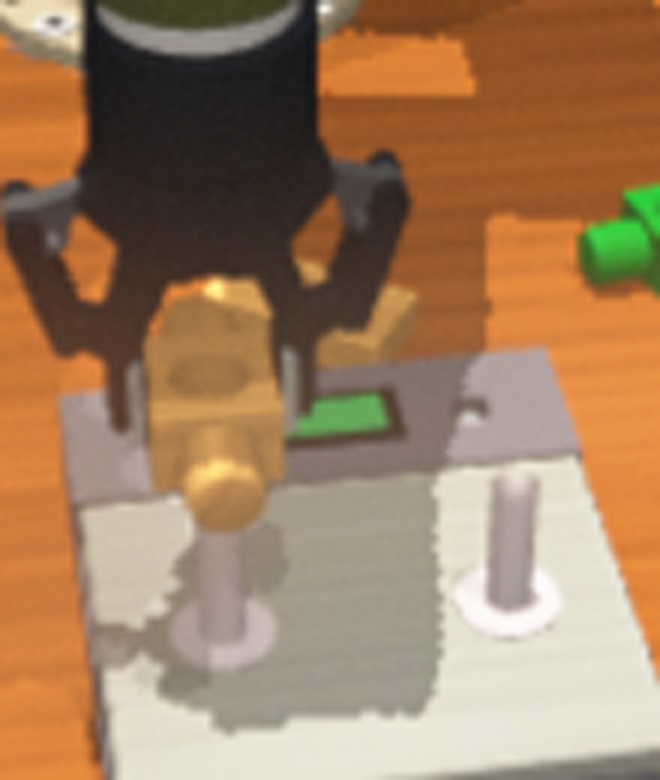

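View pics/t_k.png

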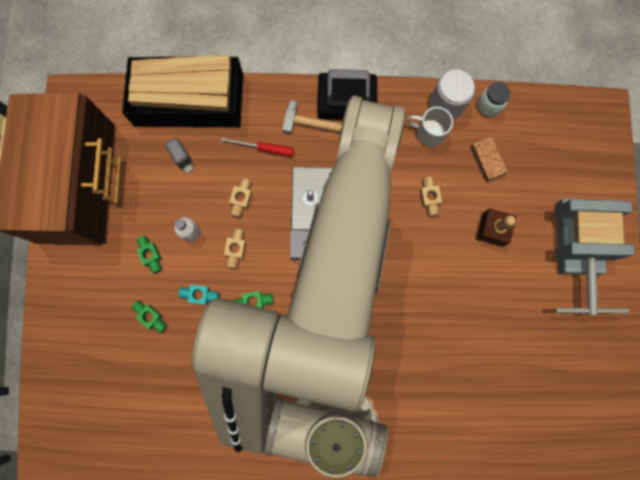

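```bash
python3 - <<'E'
from h import *
d=load('s_k')
for z in(.171,.174,.177): print(px2w(d,(255+207/6,170+374/6),z).round(4))
E
```

```text
[ 0.5775 -0.0396  0.171 ]
[ 0.5812 -0.04    0.174 ]
[ 0.5849 -0.0403  0.177 ]
```

The hole centre measures (.581,-.040) against the post at (.583,-.038) in the same camera, so I shift 2 mm in y and descend.

```bash
python3 -m crank '0 0 0 1 -2 6 0;0 0 0 0 0 10 0;0 0 0 0 0 10 0;0 0 0 0 0 4 0;0 0 0 0 0 0 0'; python3 go.py .582 -.0383 .079 0
```

```text
time: 17.67
eef_pos: [0.5834, -0.0382, 0.1367]
tool_rot: [-3.142, 0.005, -0.002]
ft_force: [0.0, -1.0, -0.9]
width: 0.045
t 17.67 pos [ 0.5834 -0.0382  0.1367] yaw -0.2 w 0.045 F [ 0.  -1.  -0.9]
todo turn [-0.   -0.07 -0.2 ] shift now-axes [-1.5  0.1 57.7] shift target-axes [-1.4  0.1 57.7]
```

```bash
python3 -m crank '0 0 0 -1 0 10 0;0 0 0 0 0 15 0;0 0 0 0 0 12 0;0 0 0 0 0 5 0;0 0 0 0 0 0 0'; python3 go.py .582 -.0383 .079 0
```

```text
time: 18.08
eef_pos: [0.5819, -0.038, 0.0908]
tool_rot: [-3.142, 0.005, -0.001]
ft_force: [0.1, -0.5, -0.5]
width: 0.0449
t 18.08 pos [ 0.5819 -0.038   0.0908] yaw -0.2 w 0.0449 F [ 0.1 -0.5 -0.5]
todo turn [-0.   -0.03 -0.19] shift now-axes [ 0.1  0.3 11.8] shift target-axes [ 0.1  0.3 11.8]
```

```bash
python3 -m crank '0 0 0 0 0 6 0;0 0 0 0 0 4 0;0 0 0 0 0 2 0;0 0 0 0 0 0 0'; python3 go.py .582 -.0383 .077 0
```

```text
time: 18.42
eef_pos: [0.5822, -0.0381, 0.0782]
tool_rot: [3.142, -0.005, 0.002]
ft_force: [0.3, -0.6, -0.2]
width: 0.0451
t 18.42 pos [ 0.5822 -0.0381  0.0782] yaw -0.2 w 0.0451 F [ 0.3 -0.6 -0.2]
todo turn [ 0.   -0.06 -0.19] shift now-axes [-0.2  0.2  1.2] shift target-axes [-0.2  0.2  1.2]
```

```bash
python3 -m crank '0 0 0 0 0 1 0;0 0 0 0 0 0 .8;0 0 0 0 0 0 .8;0 0 0 0 0 0 .8;0 0 0 0 0 0 .8;0 0 0 0 0 0 .8'; python3 -m crank '0 0 0 0 0 -10 .8;0 0 0 0 0 -20 .8;0 0 0 0 0 -30 .8;0 0 0 0 0 -35 .8;0 0 0 0 0 -20 .8;0 0 0 0 0 -10 .8;0 0 0 0 0 0 .8'; python3 go.py .600 -.248 .18 11; python3 - <<'E'
from h import *
d=snap('scene','s_l');crop('s_l',255,170,110,130,6,'c_sl')
E
```

```text
time: 18.92
eef_pos: [0.584, -0.0384, 0.0793]
tool_rot: [3.141, -0.005, 0.008]
ft_force: [0.3, 0.7, -0.8]
width: 0.0684
time: 19.5
eef_pos: [0.5818, -0.038, 0.2131]
tool_rot: [3.141, -0.005, 0.005]
ft_force: [-0.3, -0.1, -0.5]
width: 0.0683
t 19.5 pos [ 0.5818 -0.038   0.2131] yaw -0.2 w 0.0683 F [-0.3 -0.1 -0.5]
todo turn [  0.05  -0.19 -11.18] shift now-axes [ 18.8 209.9  33.2] shift target-axes [-22.2 209.6  33.1]
```

View pics/s_l.png

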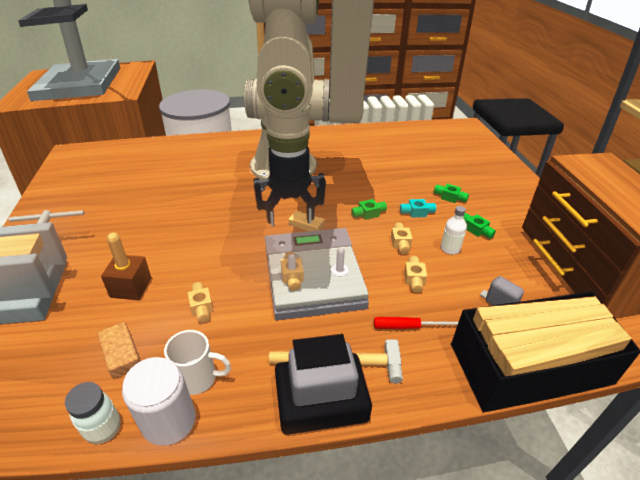

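View pics/c_sl.png

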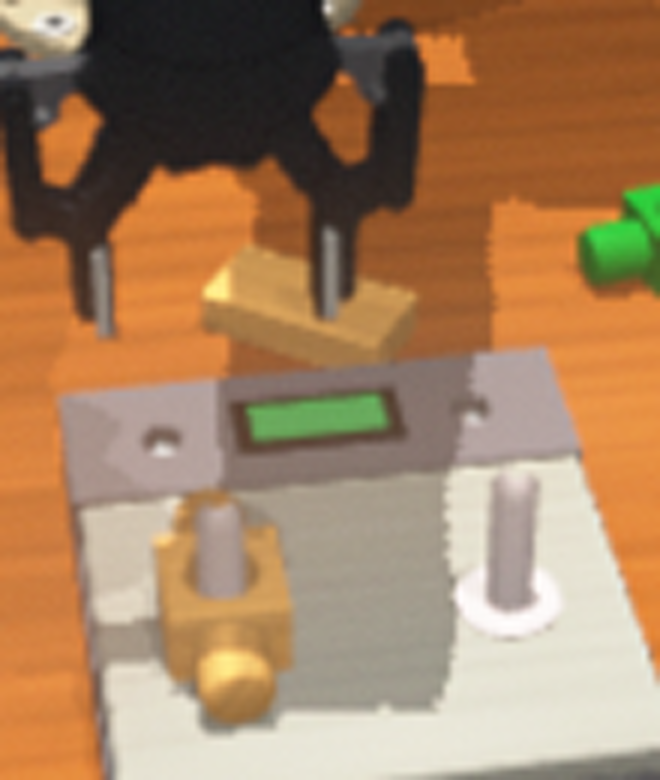

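Grip B sits flat on the right post. On to grip A, still near (200,297).

```bash
python3 -m crank '0 0 0 1 20 0 1;0 0 0 3 36 0 1;0 0 0 4 38 0 1;0 0 0 4 38 0 1;0 0 0 4 38 0 1;0 0 0 3 24 5 1;0 0 -5.5 0 0 10 1;0 0 -5.5 0 0 10 1;0 0 0 0 0 0 1;0 0 0 0 0 0 1;0 0 0 0 0 0 1'; python3 go.py .600 -.248 .12 11
```

```text
time: 20.47
eef_pos: [0.5961, -0.2385, 0.1756]
tool_rot: [-3.119, -0.305, 0.014]
ft_force: [-0.1, 0.3, -0.4]
width: 0.0853
t 20.47 pos [ 0.5961 -0.2385  0.1756] yaw 11.2 w 0.0853 F [-0.1  0.3 -0.4]
todo turn [-0.48  0.47  0.16] shift now-axes [ 2.5 10.6 55.5] shift target-axes [ 2.  10.1 55.6]
```

```bash
python3 -m crank '-.4 .4 0 2 10 20 1;0 0 0 0 0 25 1;0 0 0 0 0 12 1;0 0 0 0 0 0 1;0 0 0 0 0 0 1'; python3 go.py .600 -.248 .07 11; python3 - <<'E'
from h import *
d=snap('scene','s_m');crop('s_m',150,210,100,120,6,'c_sm')
E
```

```text
time: 20.88
eef_pos: [0.6016, -0.2453, 0.1201]
tool_rot: [3.126, 0.298, 0.004]
ft_force: [0.6, -1.0, -0.4]
width: 0.0857
t 20.88 pos [ 0.6016 -0.2453  0.1201] yaw 10.9 w 0.0857 F [ 0.6 -1.  -0.4]
todo turn [ 0.08 -0.14 -0.11] shift now-axes [-2.2  2.3 50.1] shift target-axes [-2.1  2.3 50.1]
```

View pics/c_sm.png

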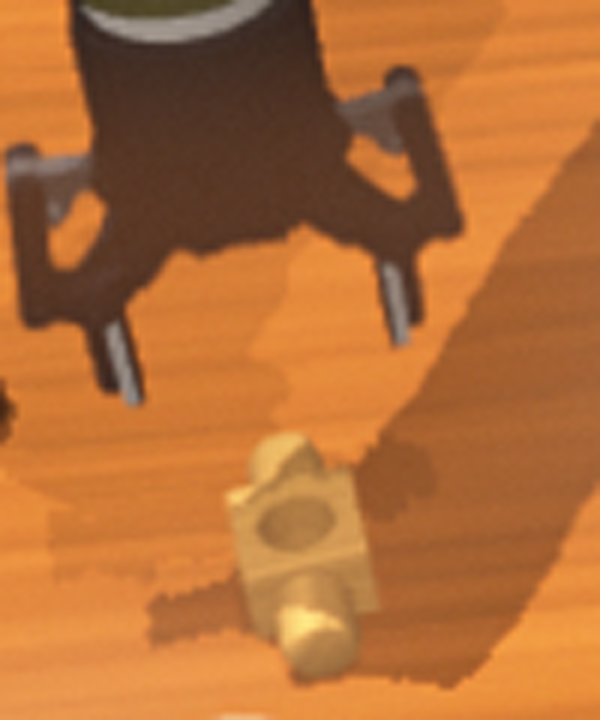

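The fingers straddle the hub at crop (298,523), unmoved. Descending.

```bash
python3 -m crank '0 0 0 -2 2 15 1;0 0 0 0 0 20 1;0 0 0 0 0 12 1;0 0 0 0 0 0 1;0 0 0 0 0 0 1'; python3 go.py .600 -.248 .025 11
```

```text
time: 21.35
eef_pos: [0.6046, -0.248, 0.0797]
tool_rot: [3.12, 0.298, 0.019]
ft_force: [-0.2, -0.2, -0.5]
width: 0.0858
t 21.35 pos [ 0.6046 -0.248   0.0797] yaw 10.9 w 0.0858 F [-0.2 -0.2 -0.5]
todo turn [ 0.48 -0.64 -0.09] shift now-axes [-5.1 -1.3 54.6] shift target-axes [-4.5 -0.9 54.7]
```

```bash
python3 -m crank '.4 -.6 0 -5 -1 12 1;0 0 0 0 0 16 1;0 0 0 0 0 14 1;0 0 0 0 0 6 1;0 0 0 0 0 0 1;0 0 0 0 0 0 1'; python3 go.py .600 -.248 .025 11
```

```text
time: 21.85
eef_pos: [0.6016, -0.2495, 0.0341]
tool_rot: [3.123, 0.298, 0.007]
ft_force: [-0.2, -0.1, 0.1]
width: 0.0849
t 21.85 pos [ 0.6016 -0.2495  0.0341] yaw 10.9 w 0.0849 F [-0.2 -0.1  0.1]
todo turn [ 0.28 -0.23 -0.09] shift now-axes [-1.3 -1.9  9.1] shift target-axes [-1.3 -1.8  9.1]
```

```bash
python3 -m crank '.2 -.2 0 -1 -2 6 1;0 0 0 0 0 4 1;0 0 0 0 0 0 1'; python3 go.py .600 -.248 .025 11;python3 -m crank '0 0 0 0 0 0 0;0 0 0 0 0 0 0;0 0 0 0 0 0 0;0 0 0 0 0 0 0;0 0 0 0 0 0 0;0 0 0 0 0 0 0'; python3 go.py .600 -.248 .025 11
```

```text
time: 22.1
eef_pos: [0.6012, -0.2484, 0.0253]
tool_rot: [3.125, 0.298, 0.004]
ft_force: [-0.2, -0.2, 0.3]
width: 0.0854
t 22.1 pos [ 0.6012 -0.2484  0.0253] yaw 10.9 w 0.0854 F [-0.2 -0.2  0.3]
todo turn [ 0.16 -0.12 -0.11] shift now-axes [-1.1 -0.6  0.3] shift target-axes [-1.1 -0.6  0.3]
time: 22.6
eef_pos: [0.6025, -0.249, 0.0275]
tool_rot: [3.123, 0.298, 0.008]
ft_force: [0.3, -0.2, -1.0]
width: 0.0451
t 22.6 pos [ 0.6025 -0.249   0.0275] yaw 10.9 w 0.0451 F [ 0.3 -0.2 -1. ]
todo turn [ 0.3  -0.27 -0.1 ] shift now-axes [-2.3 -1.5  2.4] shift target-axes [-2.2 -1.5  2.5]
```

```bash
python3 -m crank '0 0 0 0 0 -15 0;0 0 0 0 0 -25 0;0 0 0 0 0 -35 0;0 0 0 0 0 -40 0;0 0 0 0 0 -40 0;0 0 0 0 0 -20 0;0 0 5.5 0 0 0 0;0 0 5.5 0 0 0 0;0 0 0 0 0 0 0'; python3 go.py .583 -.0383 .2 0
```

```text
time: 23.35
eef_pos: [0.5991, -0.2469, 0.2081]
tool_rot: [3.141, -0.015, -0.001]
ft_force: [-0.5, 1.2, -1.0]
width: 0.0452
t 23.35 pos [ 0.5991 -0.2469  0.2081] yaw -0.5 w 0.0452 F [-0.5  1.2 -1. ]
todo turn [ 0.03  0.04 -0.54] shift now-axes [ -18.  -208.4    8. ] shift target-axes [ -16.1 -208.6    8.1]
```

```bash
python3 -m crank '0 0 -.5 -1 -15 0 0;0 0 0 -3 -32 0 0;0 0 0 -3 -35 0 0;0 0 0 -3 -35 0 0;0 0 0 -3 -35 0 0;0 0 0 -3 -30 0 0;0 0 0 0 -12 0 0;0 0 0 0 0 0 0;0 0 0 0 0 0 0;0 0 0 0 0 0 0'; python3 go.py .583 -.0383 .18 0
```

```text
time: 24.18
eef_pos: [0.5764, -0.0423, 0.2012]
tool_rot: [-3.139, -0.035, 0.017]
ft_force: [-0.3, -0.4, -0.8]
width: 0.0444
t 24.18 pos [ 0.5764 -0.0423  0.2012] yaw 1.3 w 0.0444 F [-0.3 -0.4 -0.8]
todo turn [-0.14  0.61  1.28] shift now-axes [ 6.9 -3.8 21.1] shift target-axes [ 6.6 -4.  21.2]
```

```bash
python3 -m crank '0 .6 1.2 6 -4 8 0;0 0 0 0 0 12 0;0 0 0 0 0 2 0;0 0 0 0 0 0 0;0 0 0 0 0 0 0'; python3 go.py .583 -.0383 .17 0
```

```text
time: 24.6
eef_pos: [0.5837, -0.0448, 0.1782]
tool_rot: [-3.141, 0.008, -0.001]
ft_force: [0.1, 0.1, -0.6]
width: 0.0443
t 24.6 pos [ 0.5837 -0.0448  0.1782] yaw -0.3 w 0.0443 F [ 0.1  0.1 -0.6]
todo turn [-0.04 -0.03 -0.28] shift now-axes [-0.8 -6.5  8.2] shift target-axes [-0.7 -6.5  8.2]
```

```bash
python3 -m crank '0 0 0 0 -6 4 0;0 0 0 0 0 4 0;0 0 0 0 0 0 0;0 0 0 0 0 0 0'; python3 go.py .583 -.0383 .17 0; python3 - <<'E'
from h import *
d=snap('scene','s_n');crop('s_n',255,170,110,130,6,'c_sn')
E
```

```text
time: 24.93
eef_pos: [0.5845, -0.0403, 0.1705]
tool_rot: [-3.141, 0.012, -0.003]
ft_force: [-1.1, 1.0, -0.6]
width: 0.0449
t 24.93 pos [ 0.5845 -0.0403  0.1705] yaw -0.4 w 0.0449 F [-1.1  1.  -0.6]
todo turn [-0.01 -0.12 -0.42] shift now-axes [-1.6 -2.   0.5] shift target-axes [-1.5 -2.   0.5]
```

View pics/c_sn.png

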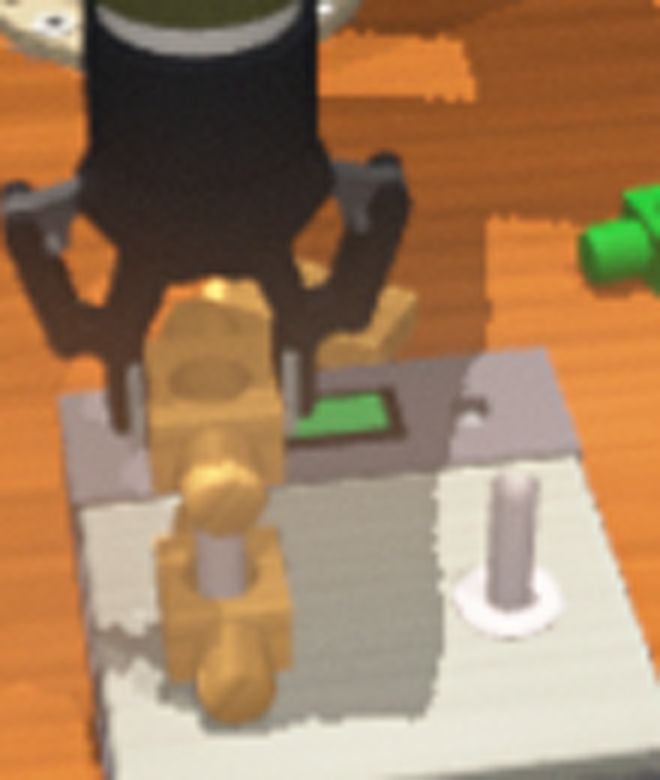

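The view matches the first placement: hole centre at (208,376), against (207,375) then. I'll correct by (-1.5, -2) and thread it.

```bash
python3 -m crank '0 0 -.3 -1.5 -2 6 0;0 0 0 0 0 10 0;0 0 0 0 0 10 0;0 0 0 0 0 5 0;0 0 0 0 0 0 0'; python3 go.py .583 -.0383 .111 0
```

```text
time: 25.4
eef_pos: [0.583, -0.0377, 0.1368]
tool_rot: [3.141, -0.001, 0.005]
ft_force: [0.1, -0.1, -1.2]
width: 0.045
t 25.4 pos [ 0.583  -0.0377  0.1368] yaw -0.0 w 0.045 F [ 0.1 -0.1 -1.2]
todo turn [ 0.01 -0.17 -0.04] shift now-axes [-0.1  0.5 25.8] shift target-axes [-0.   0.6 25.8]
```

```bash
python3 -m crank '0 0 0 0 0 8 0;0 0 0 0 0 8 0;0 0 0 0 0 7 0;0 0 0 0 0 2 0;0 0 0 0 0 0 0'; python3 go.py .583 -.0383 .111 0
```

```text
time: 25.82
eef_pos: [0.5828, -0.0377, 0.1085]
tool_rot: [3.142, -0.001, 0.003]
ft_force: [-1.2, 0.3, 7.5]
width: 0.0453
t 25.82 pos [ 0.5828 -0.0377  0.1085] yaw -0.0 w 0.0453 F [-1.2  0.3  7.5]
todo turn [ 0.   -0.12 -0.04] shift now-axes [ 0.2  0.6 -2.5] shift target-axes [ 0.2  0.6 -2.5]
```

Contact with the lower grip. Releasing.

```bash
python3 -m crank '0 0 0 0 0 -.5 .8;0 0 0 0 0 0 .8;0 0 0 0 0 0 .8;0 0 0 0 0 0 .8;0 0 0 0 0 0 .8'; python3 -m crank '0 0 0 0 0 -10 .8;0 0 0 0 0 -20 .8;0 0 0 0 0 -30 .8;0 0 0 0 0 -35 .8;0 0 0 0 0 -15 .8;0 0 0 0 0 0 .8'; python3 go.py .586 .2575 .18 -12.5; python3 - <<'E'
from h import *
d=snap('scene','s_o');crop('s_o',255,170,110,130,6,'c_so'); snap('top','t_o')
E
```

```text
time: 26.23
eef_pos: [0.5837, -0.0379, 0.11]
tool_rot: [3.141, -0.001, 0.006]
ft_force: [0.8, -0.1, 0.5]
width: 0.0684
time: 26.73
eef_pos: [0.5815, -0.0375, 0.2262]
tool_rot: [-3.141, 0.001, -0.001]
ft_force: [0.3, 0.1, -0.1]
width: 0.0681
t 26.73 pos [ 0.5815 -0.0375  0.2262] yaw -0.0 w 0.0681 F [ 0.3  0.1 -0.1]
todo turn [-0.02 -0.02 12.46] shift now-axes [   4.3 -295.    46.3] shift target-axes [ -59.4 -289.    46.2]
```

View pics/c_so.png

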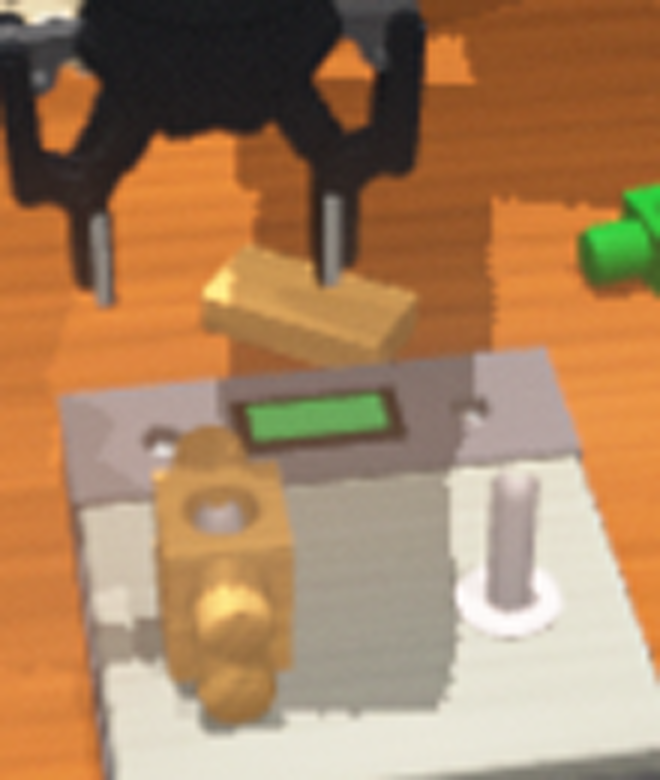

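View pics/s_o.png

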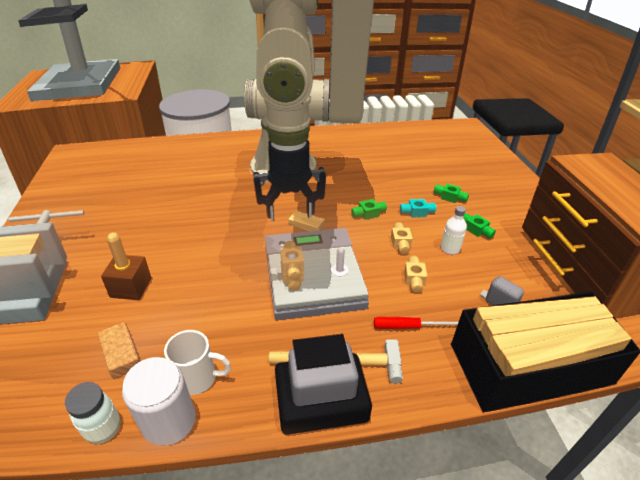

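Two grips are stacked flat on the right post. C (416,269) and D (402,233) haven't moved. Going to C.

```bash
python3 -m crank '0 0 0 0 -20 0 1;0 0 0 0 -36 0 1;0 0 0 0 -38 0 1;0 0 0 0 -38 0 1;0 0 0 0 -38 0 1;0 0 0 0 -38 0 1;0 0 0 0 -38 5 1;0 0 0 0 -25 10 1;0 0 6 0 0 10 1;0 0 6 0 0 10 1;0 0 0 0 0 0 1;0 0 0 0 0 0 1'; python3 go.py .586 .2575 .12 -12.5
```

```text
time: 27.83
eef_pos: [0.5691, 0.1152, 0.1678]
tool_rot: [-3.035, -0.012, 0.077]
ft_force: [-0.1, -0.5, -0.0]
width: 0.0856
t 27.83 pos [0.5691 0.1152 0.1678] yaw 0.6 w 0.0856 F [-0.1 -0.5 -0. ]
todo turn [-5.7   3.54 12.95] shift now-axes [  20.8 -136.4   61.6] shift target-axes [ -14.3 -142.6   47.8]
```

```bash
python3 -c "
from h import *
s=read_state();print(np.round(s['joint_positions'],3),np.round(s['qd'],3),np.round(s['tau'],1),s['wrist_torque'])
snap('scene','s_p');snap('top','t_p')"
```

```text
[ 0.01   0.39  -0.052  1.179  0.106  3.141] [-0.041  0.028 -0.057 -0.024 -0.019  0.001] [ -0.3 -50.1  27.8   0.5   0.3   0. ] [-0.07521035 -0.05311774 -0.10538175]
```

View pics/s_p.png

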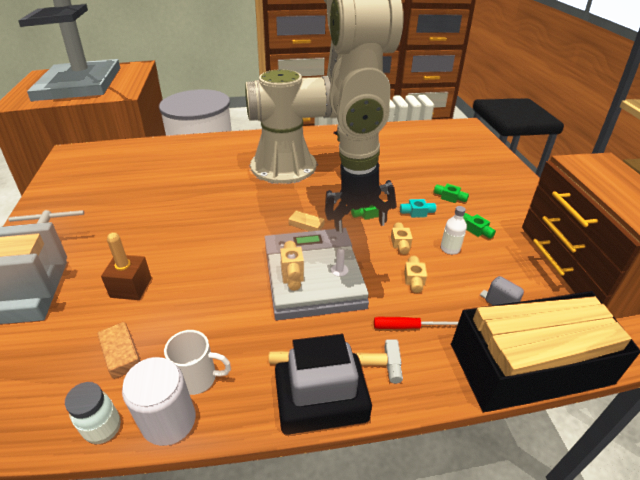

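Joint 6 reached its limit at 3.141. The half-turned grasp is equivalent, so I'll raise the arm and turn the tool half round the other way.

```bash
python3 -m crank '-5 3 -1 0 0 -20 1;0 0 -7 0 0 -20 1;0 0 -7 0 0 0 1;0 0 -7 0 0 0 1;0 0 -7 0 0 0 1;0 0 -7 0 0 0 1;0 0 0 0 0 0 1'; python3 go.py .586 .2575 .2 167.5;
```

```text
time: 28.52
eef_pos: [0.5703, 0.1098, 0.2097]
tool_rot: [-2.952, -1.025, -0.019]
ft_force: [0.5, 0.2, 0.3]
width: 0.0856
t 28.52 pos [0.5703 0.1098 0.2097] yaw 38.3 w 0.0856 F [0.5 0.2 0.3]
todo turn [   0.71   -1.27 -129.19] shift now-axes [ 103.7 -106.    12.7] shift target-axes [ 16.6 147.6   9.7]
```

```bash
python3 -m crank '.7 -1 -7 0 0 0 1;0 0 -7 0 0 0 1;0 0 -7 0 0 0 1;0 0 -7 0 0 0 1;0 0 -7 0 0 0 1;0 0 -7 0 0 0 1;0 0 -7 0 0 0 1;0 0 -7 0 0 0 1;0 0 -7 0 0 0 1;0 0 -7 0 0 0 1;0 0 -7 0 0 0 1;0 0 -7 0 0 0 1'; python3 go.py .586 .2575 .2 167.5;
```

```text
time: 29.52
eef_pos: [0.5705, 0.1163, 0.211]
tool_rot: [-1.469, -2.756, -0.015]
ft_force: [-0.4, 0.1, -0.1]
width: 0.0856
t 29.52 pos [0.5705 0.1163 0.211 ] yaw 123.9 w 0.0856 F [-0.4  0.1 -0.1]
todo turn [  0.45  -1.13 -43.61] shift now-axes [108.3  91.6  13.2] shift target-axes [ 15.4 141.2  11. ]
```

```bash
python3 -m crank '.4 -1 -7 0 0 0 1;0 0 -7 0 0 0 1;0 0 -7 0 0 0 1;0 0 -7 0 0 0 1;0 0 -7 0 0 0 1;0 0 -7 0 0 0 1;0 0 0 3 30 0 1;0 0 0 4 35 0 1;0 0 0 4 35 0 1;0 0 0 4 30 0 1;0 0 0 0 0 0 1;0 0 0 0 0 0 1'; python3 go.py .586 .2575 .16 167.5;
```

```text
time: 30.52
eef_pos: [0.5866, 0.2561, 0.2113]
tool_rot: [-0.384, -3.116, 0.002]
ft_force: [0.7, 0.6, -0.2]
width: 0.0854
t 30.52 pos [0.5866 0.2561 0.2113] yaw 166.0 w 0.0854 F [ 0.7  0.6 -0.2]
todo turn [-0.1  -0.09 -1.54] shift now-axes [ 0.9  1.3 51.3] shift target-axes [ 0.9  1.2 51.3]
```

```bash
python3 -m crank '0 0 -1.4 1 1 25 1;0 0 0 0 0 30 1;0 0 0 0 0 30 1;0 0 0 0 0 5 1;0 0 0 0 0 0 1;0 0 0 0 0 0 1'; python3 go.py .586 .2575 .08 167.5; python3 - <<'E'
from h import *
d=snap('scene','s_q');crop('s_q',360,190,110,110,6,'c_sq')
E
```

```text
time: 31.02
eef_pos: [0.5864, 0.2563, 0.1216]
tool_rot: [0.359, 3.118, -0.001]
ft_force: [-0.4, -0.4, 1.1]
width: 0.0854
t 31.02 pos [0.5864 0.2563 0.1216] yaw 166.9 w 0.0854 F [-0.4 -0.4  1.1]
todo turn [-0.02  0.16 -0.64] shift now-axes [ 0.7  1.1 41.6] shift target-axes [ 0.6  1.1 41.6]
```

View pics/c_sq.png

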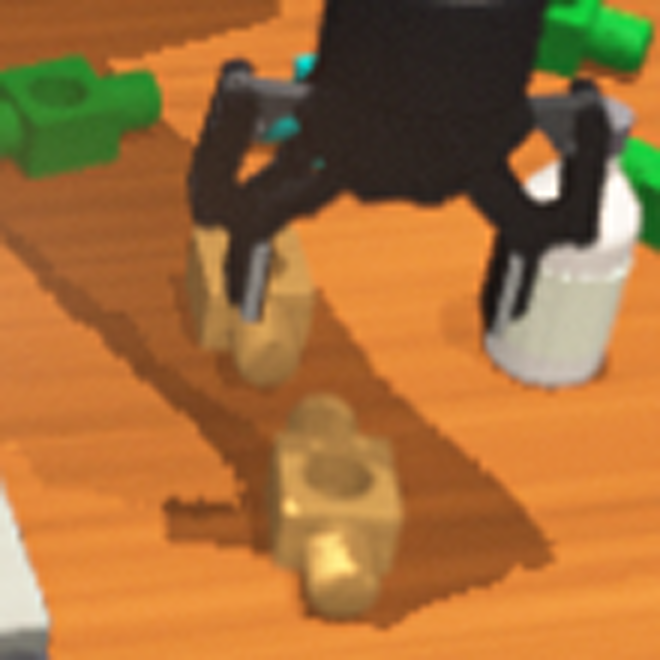

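```bash
python3 - <<'E'
from h import *
d=load('s_q')
print(((proj(d,[[.5864,.2563,.115],[.586,.2575,.032]])-[360,190])*6).round())
E
python3 -m crank '0 0 -.6 1 1 14 1;0 0 0 0 0 20 1;0 0 0 0 0 16 1;0 0 0 0 0 10 1;0 0 0 0 0 0 1;0 0 0 0 0 0 1'; python3 go.py .586 .2575 .025 167.5
```

```text
[[365. 312.]
 [333. 472.]]
time: 31.57
eef_pos: [0.5949, 0.2581, 0.0734]
tool_rot: [0.347, 3.1, 0.011]
ft_force: [0.4, -0.5, 0.3]
width: 0.0854
t 31.57 pos [0.5949 0.2581 0.0734] yaw 167.2 w 0.0854 F [ 0.4 -0.5  0.3]
todo turn [ 0.54  1.21 -0.29] shift now-axes [ 9.6 -3.1 48.2] shift target-axes [ 8.6 -2.6 48.4]
```

```bash
python3 -m crank '.5 1.2 0 9 -3 10 1;0 0 0 0 0 12 1;0 0 0 0 0 4 1;0 0 0 0 0 0 1;0 0 0 0 0 0 1'; python3 go.py .586 .2575 .025 167.5
```

```text
time: 31.98
eef_pos: [0.5872, 0.2578, 0.0488]
tool_rot: [0.35, 3.119, 0.004]
ft_force: [-0.4, -0.1, -0.4]
width: 0.0855
t 31.98 pos [0.5872 0.2578 0.0488] yaw 167.2 w 0.0855 F [-0.4 -0.1 -0.4]
todo turn [ 0.15  0.17 -0.32] shift now-axes [ 1.2 -0.6 23.8] shift target-axes [ 1.1 -0.5 23.8]
```

```bash
python3 -m crank '0 0 0 1 -.5 10 1;0 0 0 0 0 10 1;0 0 0 0 0 4 1;0 0 0 0 0 0 1;0 0 0 0 0 0 1'; python3 go.py .586 .2575 .025 167.5
```

```text
time: 32.4
eef_pos: [0.586, 0.2576, 0.022]
tool_rot: [0.35, 3.119, 0.003]
ft_force: [-0.6, 0.4, 0.8]
width: 0.0855
t 32.4 pos [0.586  0.2576 0.022 ] yaw 167.2 w 0.0855 F [-0.6  0.4  0.8]
todo turn [ 0.14  0.16 -0.31] shift now-axes [-0.  -0.1 -3. ] shift target-axes [-0.  -0.1 -3. ]
```

```bash
python3 -m crank '0 0 0 0 0 -2 1;0 0 0 0 0 0 0;0 0 0 0 0 0 0;0 0 0 0 0 0 0;0 0 0 0 0 0 0;0 0 0 0 0 0 0;0 0 0 0 0 0 0'; python3 go.py .586 .2575 .025 167.5;python3 -m crank '0 0 0 0 0 -15 0;0 0 0 0 0 -25 0;0 0 0 0 0 -35 0;0 0 0 0 0 -40 0;0 0 0 0 0 -40 0;0 0 0 0 0 -20 0;0 0 -6 0 0 0 0;0 0 -6 0 0 0 0;0 0 0 0 0 0 0'; python3 go.py .581 .071 .2 180
```

```text
time: 32.98
eef_pos: [0.5872, 0.258, 0.026]
tool_rot: [0.35, 3.116, 0.005]
ft_force: [-0.1, 0.7, -1.2]
width: 0.0449
t 32.98 pos [0.5872 0.258  0.026 ] yaw 167.2 w 0.0449 F [-0.1  0.7 -1.2]
todo turn [ 0.23  0.3  -0.31] shift now-axes [ 1.1 -0.8  1. ] shift target-axes [ 1.  -0.7  1. ]
time: 33.73
eef_pos: [0.5834, 0.2566, 0.2065]
tool_rot: [-0.009, -3.141, -0.001]
ft_force: [-0.5, 0.9, -0.6]
width: 0.0449
t 33.73 pos [0.5834 0.2566 0.2065] yaw 179.7 w 0.0449 F [-0.5  0.9 -0.6]
todo turn [ 0.03 -0.06 -0.34] shift now-axes [   1.3 -185.6    6.4] shift target-axes [   2.4 -185.6    6.5]
```

```bash
python3 -m crank '0 0 0 0 -15 0 0;0 0 0 0 -32 0 0;0 0 0 0 -38 0 0;0 0 0 0 -38 0 0;0 0 0 0 -30 0 0;0 0 0 0 -14 0 0;0 0 0 0 0 0 0;0 0 0 0 0 0 0;0 0 0 0 0 0 0'; python3 go.py .5815 .071 .175 180
```

```text
time: 34.48
eef_pos: [0.5787, 0.0847, 0.2011]
tool_rot: [-0.042, -3.133, -0.002]
ft_force: [0.3, 0.1, -1.0]
width: 0.0453
t 34.48 pos [0.5787 0.0847 0.2011] yaw 178.5 w 0.0453 F [ 0.3  0.1 -1. ]
todo turn [ 0.06 -0.46 -1.54] shift now-axes [ -3.4 -13.7  26.1] shift target-axes [ -2.8 -13.7  26.1]
```

```bash
python3 -m crank '0 -.4 -1.5 -3 -13 10 0;0 0 0 0 0 14 0;0 0 0 0 0 4 0;0 0 0 0 0 0 0;0 0 0 0 0 0 0'; python3 go.py .5815 .071 .17 180; python3 - <<'E'
from h import *
d=snap('scene','s_r');crop('s_r',255,150,120,130,6,'c_sr')
E
```

```text
time: 34.9
eef_pos: [0.5813, 0.0771, 0.1718]
tool_rot: [0.006, -3.14, -0.004]
ft_force: [0.2, -0.2, -0.9]
width: 0.045
t 34.9 pos [0.5813 0.0771 0.1718] yaw -179.8 w 0.045 F [ 0.2 -0.2 -0.9]
todo turn [ 0.15 -0.08  0.2 ] shift now-axes [-0.2 -6.2  1.8] shift target-axes [-0.2 -6.1  1.8]
```

View pics/c_sr.png

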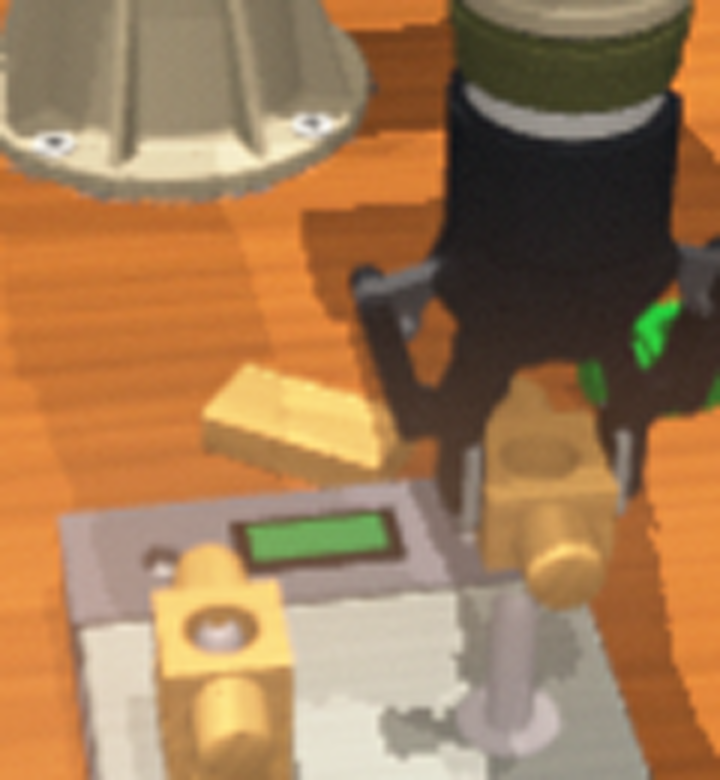

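```bash
python3 - <<'E'
from h import *
d=load('s_r'); print(px2w(d,(255+541/6,150+455/6),.178).round(4))
E
python3 -m crank '0 0 0 0 -6 2 0;0 0 0 0 0 0 0;0 0 0 0 0 0 0';python3 go.py .5815 .071 .15 180
```

```text
[0.5816 0.0784 0.178 ]
time: 35.2
eef_pos: [0.5821, 0.0722, 0.1713]
tool_rot: [-0.009, 3.141, 0.004]
ft_force: [-0.1, 0.4, -0.4]
width: 0.0451
t 35.2 pos [0.5821 0.0722 0.1713] yaw -179.7 w 0.0451 F [-0.1  0.4 -0.4]
todo turn [0.15 0.05 0.33] shift now-axes [ 0.6 -1.2 21.3] shift target-axes [ 0.6 -1.2 21.3]
```

```bash
python3 -m crank '0 0 0 0 -2 8 0;0 0 0 0 0 10 0;0 0 0 0 0 10 0;0 0 0 0 0 5 0;0 0 0 0 0 0 0'; python3 go.py .582 .070 .078 180
```

```text
time: 35.62
eef_pos: [0.5826, 0.0697, 0.1356]
tool_rot: [-0.008, 3.139, 0.004]
ft_force: [-0.8, -0.3, -1.4]
width: 0.045
t 35.62 pos [0.5826 0.0697 0.1356] yaw -179.7 w 0.045 F [-0.8 -0.3 -1.4]
todo turn [0.15 0.16 0.28] shift now-axes [ 0.8  0.1 57.6] shift target-axes [ 0.6  0.3 57.6]
```

```bash
python3 -m crank '0 0 0 0 0 10 0;0 0 0 0 0 15 0;0 0 0 0 0 13 0;0 0 0 0 0 6 0;0 0 0 0 0 0 0'; python3 go.py .582 .070 .078 180
```

```text
time: 36.03
eef_pos: [0.5823, 0.0698, 0.0872]
tool_rot: [-0.007, 3.14, 0.004]
ft_force: [-0.1, -0.8, -0.7]
width: 0.0445
t 36.03 pos [0.5823 0.0698 0.0872] yaw -179.7 w 0.0445 F [-0.1 -0.8 -0.7]
todo turn [0.16 0.09 0.27] shift now-axes [0.3 0.2 9.2] shift target-axes [0.3 0.2 9.2]
```

```bash
python3 -m crank '0 0 0 0 0 5 0;0 0 0 0 0 4 0;0 0 0 0 0 1 0;0 0 0 0 0 0 0';python3 go.py .582 .070 .077 180; python3 -m crank '0 0 0 0 0 0 .75;0 0 0 0 0 0 .75;0 0 0 0 0 0 .75;0 0 0 0 0 0 .75;0 0 0 0 0 0 .75';  python3 -m crank '0 0 0 0 0 -10 .75;0 0 0 0 0 -20 .75;0 0 0 0 0 -30 .75;0 0 0 0 0 -35 .75;0 0 0 0 0 -25 .75;0 0 0 0 0 -10 .75;0 0 0 0 0 0 .75'; python3 go.py .450 .267 .18 174.3; python3 - <<'E'
from h import *
d=snap('scene','s_t');crop('s_t',255,170,110,130,6,'c_st'); snap('top','t_t')
E
```

```text
time: 36.37
eef_pos: [0.5826, 0.0699, 0.0767]
tool_rot: [-0.007, 3.14, 0.004]
ft_force: [-0.4, 0.1, -0.5]
width: 0.045
t 36.37 pos [0.5826 0.0699 0.0767] yaw -179.7 w 0.045 F [-0.4  0.1 -0.5]
todo turn [0.16 0.12 0.27] shift now-axes [ 0.6  0.1 -0.3] shift target-axes [ 0.6  0.1 -0.3]
time: 36.78
eef_pos: [0.5846, 0.0699, 0.0793]
tool_rot: [-0.008, 3.135, 0.004]
ft_force: [-0.8, 0.3, 0.3]
width: 0.0637
time: 37.37
eef_pos: [0.5821, 0.0695, 0.2184]
tool_rot: [-0.008, 3.136, 0.004]
ft_force: [0.8, 0.6, -0.1]
width: 0.0638
t 37.37 pos [0.5821 0.0695 0.2184] yaw -179.7 w 0.0638 F [ 0.8  0.6 -0.1]
todo turn [0.17 0.29 5.97] shift now-axes [131.4 198.   38.3] shift target-axes [151.1 183.4  38.4]
```

View pics/c_st.png

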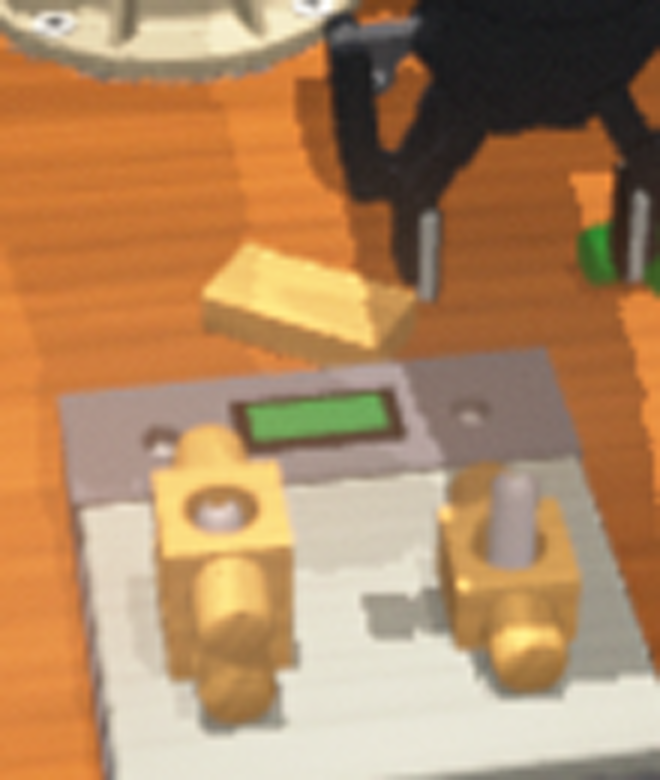

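View pics/s_t.png

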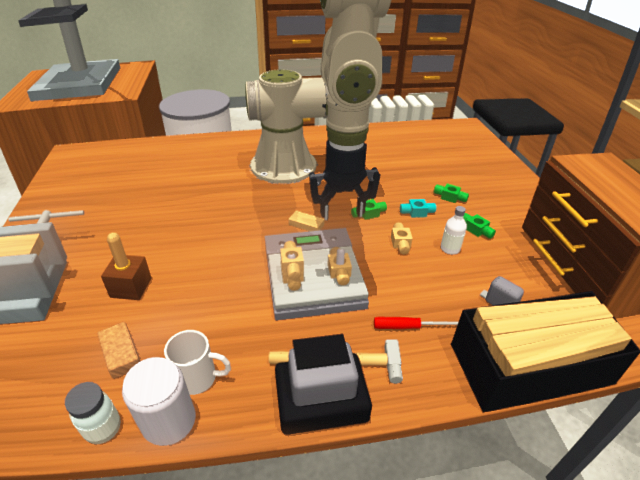

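C is on the left post. D is still at (402,233), so I'll fetch it.

```bash
python3 -m crank '0 0 6 10 15 0 1;0 0 0 28 33 0 1;0 0 0 28 34 0 1;0 0 0 28 34 0 1;0 0 0 28 34 0 1;0 0 0 20 24 0 1;0 0 0 0 0 10 1;0 0 0 0 0 20 1;0 0 0 0 0 0 1;0 0 0 0 0 0 1'; python3 go.py .450 .267 .12 174.3
```

```text
time: 38.3
eef_pos: [0.4479, 0.2551, 0.1708]
tool_rot: [-0.169, -3.119, 0.007]
ft_force: [-0.1, -0.0, 0.1]
width: 0.0852
t 38.3 pos [0.4479 0.2551 0.1708] yaw 173.8 w 0.0852 F [-0.1 -0.   0.1]
todo turn [-0.32 -1.   -0.5 ] shift now-axes [-1.7 12.3 50.7] shift target-axes [-0.9 12.  50.8]
```

```bash
python3 -m crank '-.3 -1 -.5 -1 12 15 1;0 0 0 0 0 20 1;0 0 0 0 0 12 1;0 0 0 0 0 0 1;0 0 0 0 0 0 1'; python3 go.py .450 .267 .07 174.3; python3 - <<'E'
from h import *
d=snap('scene','s_u');crop('s_u',360,160,110,110,6,'c_su')
print(((proj(d,[[.4500,.267,.032]])-[360,160])*6).round())
E
```

```text
time: 38.72
eef_pos: [0.4517, 0.2641, 0.1221]
tool_rot: [-0.164, -3.136, 0.003]
ft_force: [0.2, 0.5, -0.3]
width: 0.0854
t 38.72 pos [0.4517 0.2641 0.1221] yaw 174.0 w 0.0854 F [ 0.2  0.5 -0.3]
todo turn [-0.12 -0.07 -0.3 ] shift now-axes [ 2.   2.9 52.1] shift target-axes [ 2.   2.8 52.1]
[[250. 437.]]
```

View pics/c_su.png

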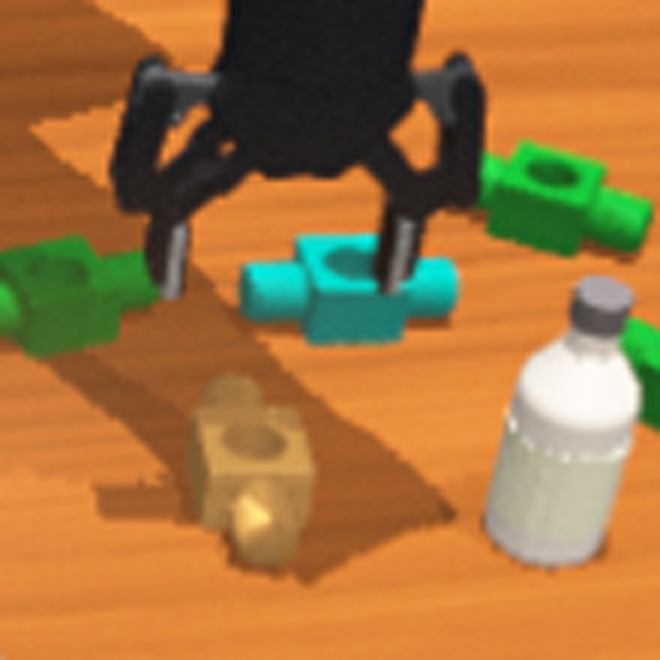

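Hub D at crop (253,440), prediction (250,437). Descending.

```bash
python3 -m crank '0 0 -.3 2 3 14 1;0 0 0 0 0 18 1;0 0 0 0 0 12 1;0 0 0 0 0 0 1;0 0 0 0 0 0 1'; python3 go.py .450 .267 .025 174.3
```

```text
time: 39.18
eef_pos: [0.4555, 0.2668, 0.0831]
tool_rot: [0.162, 3.13, 0.002]
ft_force: [0.0, 0.4, -0.2]
width: 0.0852
t 39.18 pos [0.4555 0.2668 0.0831] yaw 174.1 w 0.0852 F [ 0.   0.4 -0.2]
todo turn [ 0.1   0.4  -0.23] shift now-axes [ 5.9 -0.4 58. ] shift target-axes [ 5.5 -0.3 58.1]
```

```bash
python3 -m crank '0 .4 0 6 0 14 1;0 0 0 0 0 16 1;0 0 0 0 0 12 1;0 0 0 0 0 0 1;0 0 0 0 0 0 1'; python3 go.py .450 .267 .025 174.3
```

```text
time: 39.6
eef_pos: [0.4553, 0.2685, 0.0474]
tool_rot: [0.165, 3.128, 0.01]
ft_force: [-0.6, 0.5, -0.4]
width: 0.0856
t 39.6 pos [0.4553 0.2685 0.0474] yaw 174.0 w 0.0856 F [-0.6  0.5 -0.4]
todo turn [ 0.38  0.53 -0.35] shift now-axes [ 5.3 -2.2 22.3] shift target-axes [ 5.1 -2.1 22.4]
```

```bash
python3 -m crank '.4 .5 -.3 5 -2 7 1;0 0 0 0 0 7 1;0 0 0 0 0 5 1;0 0 0 0 0 2 1;0 0 0 0 0 0 1'; python3 go.py .450 .267 .025 174.3
```

```text
time: 40.02
eef_pos: [0.4526, 0.2679, 0.0286]
tool_rot: [0.157, 3.132, 0.002]
ft_force: [0.2, 0.0, -0.5]
width: 0.0854
t 40.02 pos [0.4526 0.2679 0.0286] yaw 174.3 w 0.0854 F [ 0.2  0.  -0.5]
todo turn [ 0.1   0.3  -0.04] shift now-axes [ 2.6 -1.2  3.6] shift target-axes [ 2.5 -1.2  3.6]
```

```bash
python3 -m crank '0 .2 0 2.5 -1 4 1;0 0 0 0 0 1 1;0 0 0 0 0 0 0;0 0 0 0 0 0 0;0 0 0 0 0 0 0;0 0 0 0 0 0 0;0 0 0 0 0 0 0;0 0 0 0 0 0 0'; python3 go.py .450 .267 .025 174.3;python3 -m crank '0 0 0 0 0 -15 0;0 0 0 0 0 -25 0;0 0 0 0 0 -35 0;0 0 0 0 0 -40 0;0 0 0 0 0 -40 0;0 0 0 0 0 -20 0;0 0 -5.5 0 0 0 0;0 0 0 0 0 0 0'; python3 go.py .583 .070 .2 180
```

```text
time: 40.68
eef_pos: [0.4503, 0.2673, 0.0239]
tool_rot: [0.157, 3.135, 0.003]
ft_force: [0.0, 0.2, 0.2]
width: 0.0452
t 40.68 pos [0.4503 0.2673 0.0239] yaw 174.3 w 0.0452 F [0.  0.2 0.2]
todo turn [ 0.13  0.14 -0.04] shift now-axes [ 0.3 -0.4 -1.1] shift target-axes [ 0.3 -0.4 -1.1]
time: 41.35
eef_pos: [0.4471, 0.2658, 0.2047]
tool_rot: [-0.002, -3.137, 0.001]
ft_force: [-0.1, -0.4, -0.5]
width: 0.0452
t 41.35 pos [0.4471 0.2658 0.2047] yaw 179.9 w 0.0452 F [-0.1 -0.4 -0.5]
todo turn [-0.05 -0.25 -0.06] shift now-axes [-136.1 -195.7    4.3] shift target-axes [-135.9 -195.8    4.7]
```

```bash
python3 -m crank '0 0 0 -10 -15 0 0;0 0 0 -22 -32 0 0;0 0 0 -24 -34 0 0;0 0 0 -24 -34 0 0;0 0 0 -24 -34 0 0;0 0 0 -14 -20 0 0;0 0 0 0 0 0 0;0 0 0 0 0 0 0;0 0 0 0 0 0 0'; python3 go.py .582 .070 .175 180
```

```text
time: 42.1
eef_pos: [0.5655, 0.0902, 0.1974]
tool_rot: [-0.026, -3.129, -0.0]
ft_force: [0.2, 1.3, -1.2]
width: 0.0454
t 42.1 pos [0.5655 0.0902 0.1974] yaw 179.0 w 0.0454 F [ 0.2  1.3 -1.2]
todo turn [ 0.01 -0.71 -0.96] shift now-axes [-17.1 -20.   22.2] shift target-axes [-16.5 -20.2  22.4]
```

```bash
python3 -m crank '0 -.7 -.9 -9 -11 0 0;0 0 0 -7 -9 8 0;0 0 0 0 0 12 0;0 0 0 0 0 0 0;0 0 0 0 0 0 0'; python3 go.py .582 .070 .17 180;  python3 -m crank '0 0 0 0 0 0 0'; python3 go.py .582 .070 .17 180
```

```text
time: 42.52
eef_pos: [0.5779, 0.0743, 0.174]
tool_rot: [0.003, -3.136, -0.002]
ft_force: [0.0, -0.5, -1.0]
width: 0.0452
t 42.52 pos [0.5779 0.0743 0.174 ] yaw -179.9 w 0.0452 F [ 0.  -0.5 -1. ]
todo turn [ 0.09 -0.31  0.11] shift now-axes [-4.1 -4.4  4. ] shift target-axes [-4.1 -4.3  4. ]
time: 42.6
eef_pos: [0.5772, 0.0751, 0.1737]
tool_rot: [0.004, -3.135, -0.003]
ft_force: [-0.3, 0.7, -0.2]
width: 0.045
t 42.6 pos [0.5772 0.0751 0.1737] yaw -179.9 w 0.045 F [-0.3  0.7 -0.2]
todo turn [ 0.1  -0.39  0.15] shift now-axes [-4.9 -5.1  3.6] shift target-axes [-4.8 -5.1  3.7]
```

```bash
python3 -m crank '0 -.3 0 -5 -5 3 0;0 0 0 0 0 0 0;0 0 0 0 0 0 0'; python3 go.py .582 .070 .17 180; python3 - <<'E'
from h import *
d=snap('scene','s_v');crop('s_v',255,150,120,130,6,'c_sv')
E
```

```text
time: 42.85
eef_pos: [0.5824, 0.0712, 0.1712]
tool_rot: [0.007, -3.141, -0.003]
ft_force: [-0.2, -0.3, -1.1]
width: 0.0451
t 42.85 pos [0.5824 0.0712 0.1712] yaw -179.8 w 0.0451 F [-0.2 -0.3 -1.1]
todo turn [ 0.11 -0.03  0.25] shift now-axes [ 0.4 -1.2  1.2] shift target-axes [ 0.4 -1.2  1.2]
```

View pics/c_sv.png

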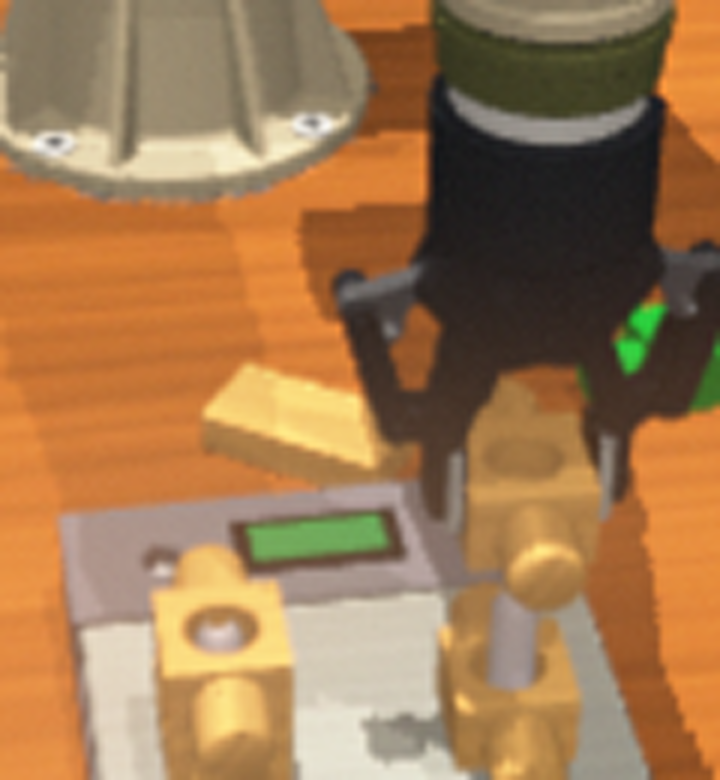

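```bash
python3 - <<'E'
from h import *
d=load('s_v')
for z in(.177,.18): print(px2w(d,(255+524/6,150+458/6),z).round(4))
E
python3 -m crank '0 0 0 0 -1 8 0;0 0 0 0 0 10 0;0 0 0 0 0 10 0;0 0 0 0 0 6 0;0 0 0 0 0 0 0';python3 go.py .582 .070 .108 180
```

```text
[0.5811 0.0724 0.177 ]
[0.5849 0.0715 0.18  ]
time: 43.32
eef_pos: [0.5827, 0.07, 0.1343]
tool_rot: [-0.006, 3.141, 0.003]
ft_force: [-0.0, 0.6, -1.3]
width: 0.0451
t 43.32 pos [0.5827 0.07   0.1343] yaw -179.8 w 0.0451 F [-0.   0.6 -1.3]
todo turn [0.11 0.06 0.23] shift now-axes [ 0.7  0.  26.3] shift target-axes [ 0.7  0.  26.3]
```

```bash
python3 -m crank '0 0 0 0 0 8 0;0 0 0 0 0 8 0;0 0 0 0 0 6 0;0 0 0 0 0 2 0;0 0 0 0 0 0 0';python3 go.py .582 .070 .107 180
```

```text
time: 43.73
eef_pos: [0.5817, 0.07, 0.1061]
tool_rot: [0.006, -3.14, -0.003]
ft_force: [0.2, -0.4, -1.2]
width: 0.0449
t 43.73 pos [0.5817 0.07   0.1061] yaw -179.8 w 0.0449 F [ 0.2 -0.4 -1.2]
todo turn [ 0.11 -0.1   0.22] shift now-axes [-0.3 -0.  -0.9] shift target-axes [-0.3 -0.  -0.9]
```

```bash
python3 -m crank '0 0 0 0 0 1.5 0;0 0 0 0 0 0 .75;0 0 0 0 0 0 .75;0 0 0 0 0 0 .75;0 0 0 0 0 0 .75;0 0 0 0 0 0 .75';  python3 -m crank '0 0 0 0 0 -10 .75;0 0 0 0 0 -20 .75;0 0 0 0 0 -30 .75;0 0 0 0 0 -35 .75;0 0 0 0 0 -25 .75;0 0 0 0 0 -10 .75;0 0 0 0 0 0 .75'; python3 go.py .5175 -.418 .25 180; python3 - <<'E'
from h import *
d=snap('scene','s_w');crop('s_w',255,170,110,130,6,'c_sw'); snap('top','t_w')
E
```

```text
time: 44.23
eef_pos: [0.5834, 0.07, 0.1075]
tool_rot: [-0.006, 3.139, 0.003]
ft_force: [-0.2, 0.2, -0.5]
width: 0.0639
time: 44.82
eef_pos: [0.5813, 0.0698, 0.2455]
tool_rot: [0.006, -3.141, -0.003]
ft_force: [0.5, -0.6, 0.3]
width: 0.0641
t 44.82 pos [0.5813 0.0698 0.2455] yaw -179.8 w 0.0641 F [ 0.5 -0.6  0.3]
todo turn [ 0.11 -0.03  0.22] shift now-axes [  65.7 -487.5   -5.4] shift target-axes [  63.8 -487.8   -4.5]
```

View pics/c_sw.png

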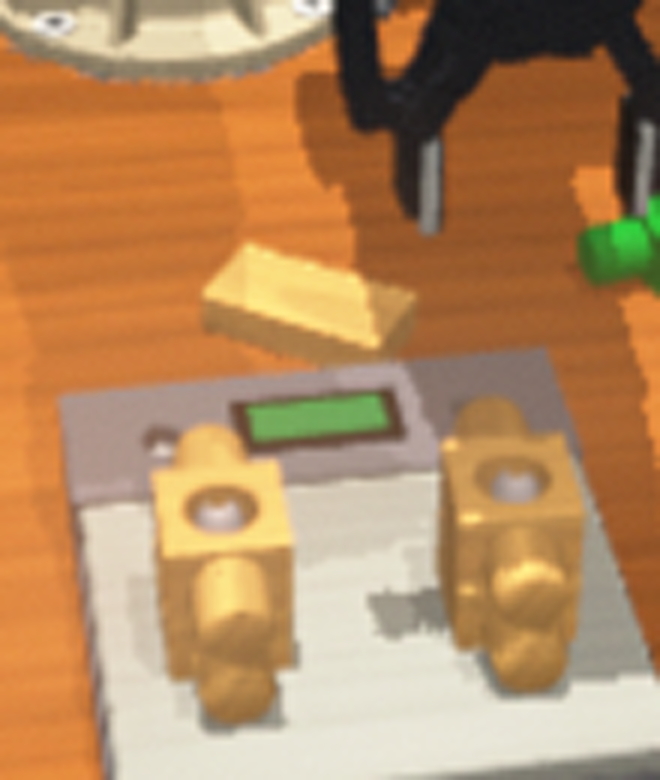

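View pics/s_w.png

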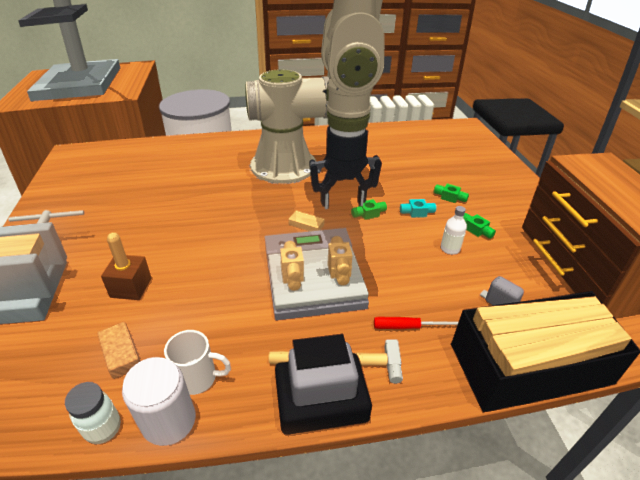

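All four grips are flat on the posts, two on each. Back to the stylus, keeping the half-turned tool.

```bash
python3 -m crank '0 0 0 2 -20 0 1;0 0 0 5 -38 0 1;0 0 0 5 -40 -1 1;0 0 0 5 -40 -1 1;0 0 0 5 -40 -1 1;0 0 0 5 -40 -1 1;0 0 0 5 -40 -1 1;0 0 0 5 -40 -1 1;0 0 0 5 -40 -1 1;0 0 0 5 -40 0 1;0 0 0 5 -38 0 1;0 0 0 0 0 0 1'; python3 go.py .518 -.4187 .25 180
```

```text
time: 45.92
eef_pos: [0.5216, -0.3578, 0.2262]
tool_rot: [0.022, -3.111, -0.025]
ft_force: [0.9, 1.5, 0.7]
width: 0.0857
t 45.92 pos [ 0.5216 -0.3578  0.2262] yaw -179.2 w 0.0857 F [0.9 1.5 0.7]
todo turn [ 0.92 -1.72  0.81] shift now-axes [  5.2 -60.4 -24.7] shift target-axes [  3.6 -60.9 -23.8]
```

```bash
python3 -m crank '.9 -1.7 .8 2 -28 -12 1;0 0 0 1 -28 -6 1;0 0 0 0 -5 0 1;0 0 0 0 0 0 1;0 0 0 0 0 0 1;0 0 0 0 0 0 1'; python3 go.py .518 -.4187 .19 180
```

```text
time: 46.42
eef_pos: [0.5141, -0.4205, 0.2311]
tool_rot: [-0.01, -3.128, -0.024]
ft_force: [-0.5, 0.1, 0.7]
width: 0.0852
t 46.42 pos [ 0.5141 -0.4205  0.2311] yaw 179.6 w 0.0852 F [-0.5  0.1  0.7]
todo turn [ 0.87 -0.77 -0.38] shift now-axes [-4.5  1.2 41.1] shift target-axes [-3.9  1.8 41.1]
```

```bash
python3 -m crank '.8 -.7 -.3 -4 1.5 12 1;0 0 0 0 0 15 1;0 0 0 0 0 10 1;0 0 0 0 0 0 1;0 0 0 0 0 0 1;0 0 0 0 0 0 1'; python3 go.py .518 -.4187 .16 180; python3 - <<'E'
from h import *
d=snap('scene','s_x');crop('s_x',70,170,100,120,6,'c_sx')
E
```

```text
time: 46.92
eef_pos: [0.519, -0.4105, 0.1912]
tool_rot: [0.01, -3.137, -0.009]
ft_force: [-0.1, 0.4, 0.2]
width: 0.0851
t 46.92 pos [ 0.519  -0.4105  0.1912] yaw -179.6 w 0.0851 F [-0.1  0.4  0.2]
todo turn [ 0.32 -0.24  0.38] shift now-axes [ 1.  -8.4 31.1] shift target-axes [ 1.  -8.2 31.2]
```

View pics/c_sx.png

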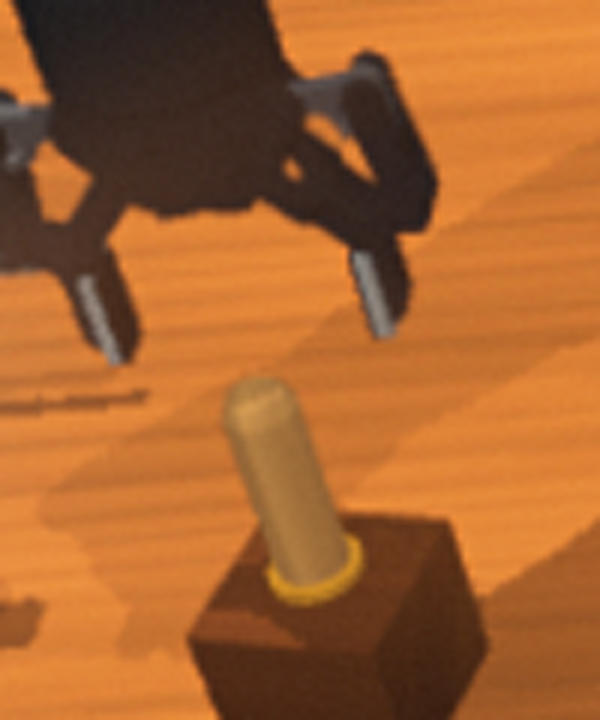

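```bash
python3 -m crank '.3 -.2 .3 1 -8 6 1;0 0 0 0 0 6 1;0 0 0 0 0 0 1;0 0 0 0 0 0 1'; python3 go.py .518 -.4187 .122 180
```

```text
time: 47.3
eef_pos: [0.5191, -0.4205, 0.1806]
tool_rot: [-0.001, 3.139, -0.006]
ft_force: [-0.7, -0.6, 0.3]
width: 0.0853
t 47.3 pos [ 0.5191 -0.4205  0.1806] yaw -180.0 w 0.0853 F [-0.7 -0.6  0.3]
todo turn [-0.21  0.17  0.05] shift now-axes [ 1.3  2.  58.6] shift target-axes [ 1.1  1.8 58.6]
```

```bash
python3 -m crank '-.2 0 0 1 2 12 1;0 0 0 0 0 17 1;0 0 0 0 0 17 1;0 0 0 0 0 8 1;0 0 0 0 0 0 1;0 0 0 0 0 0 1'; python3 go.py .518 -.4187 .122 180
```

```text
time: 47.8
eef_pos: [0.5186, -0.4206, 0.1268]
tool_rot: [0.002, 3.136, -0.004]
ft_force: [-0.1, -0.4, -0.3]
width: 0.0855
t 47.8 pos [ 0.5186 -0.4206  0.1268] yaw 179.9 w 0.0855 F [-0.1 -0.4 -0.3]
todo turn [-0.16  0.32 -0.06] shift now-axes [0.6 1.9 4.8] shift target-axes [0.6 1.9 4.8]
```

```bash
python3 -m crank '0 0 0 .5 2 6 1;0 0 0 0 0 3 1;0 0 0 0 0 0 0;0 0 0 0 0 0 0;0 0 0 0 0 0 0;0 0 0 0 0 0 0'; python3 go.py .518 -.4187 .119 180;python3 -m crank '0 0 0 0 0 1 0;0 0 0 0 0 1 0;0 0 0 0 0 0 0;0 0 0 0 0 0 0';  python3 go.py .518 -.4187 .119 180
```

```text
time: 48.3
eef_pos: [0.5194, -0.4197, 0.1205]
tool_rot: [0.002, 3.132, -0.01]
ft_force: [-0.3, -0.2, -1.1]
width: 0.0389
t 48.3 pos [ 0.5194 -0.4197  0.1205] yaw 179.9 w 0.0389 F [-0.3 -0.2 -1.1]
todo turn [-0.36  0.52 -0.06] shift now-axes [1.4 1.  1.5] shift target-axes [1.4 1.  1.5]
time: 48.63
eef_pos: [0.52, -0.4202, 0.1211]
tool_rot: [0.002, 3.13, -0.013]
ft_force: [-0.2, -0.2, -0.1]
width: 0.0267
t 48.63 pos [ 0.52   -0.4202  0.1211] yaw 179.9 w 0.0267 F [-0.2 -0.2 -0.1]
todo turn [-0.47  0.65 -0.06] shift now-axes [2.  1.5 2.1] shift target-axes [2.  1.5 2.1]
```

```bash
python3 -m crank '0 0 0 0 0 -15 0;0 0 0 0 0 -25 0;0 0 0 0 0 -30 0;0 0 0 0 0 -30 0;0 0 0 0 0 -20 0;-.4 .6 0 0 0 -5 0;0 0 0 0 0 0 0'; python3 go.py .4615 -.0498 .245 180;python3 - <<'E'
from h import *
d=snap('scene','s_y');crop('s_y',40,100,160,200,4,'c_sy')
E
```

```text
time: 49.22
eef_pos: [0.5181, -0.4183, 0.2478]
tool_rot: [-0.001, -3.139, -0.005]
ft_force: [-0.2, -0.0, -1.0]
width: 0.0265
t 49.22 pos [ 0.5181 -0.4183  0.2478] yaw 179.9 w 0.0265 F [-0.2 -0.  -1. ]
todo turn [ 0.18 -0.13 -0.05] shift now-axes [ 56.9 368.4   4.1] shift target-axes [ 56.6 368.5   2.8]
```

View pics/c_sy.png

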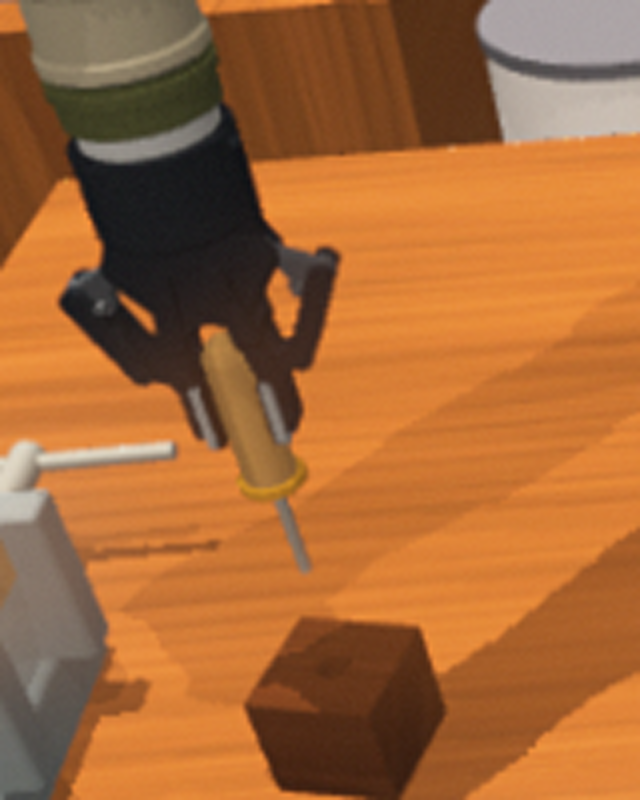

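Stylus held upright with its tip at (305,570). Moving to the record button.

```bash
python3 -m crank '0 0 0 3 18 0 0;0 0 0 6 36 0 0;0 0 0 6 38 -1 0;0 0 0 6 38 -1 0;0 0 0 6 38 -1 0;0 0 0 6 38 -1 0;0 0 0 6 38 -1 0;0 0 0 6 38 -1 0;0 0 0 6 36 0 0;0 0 0 2 15 0 0;0 0 0 0 0 0 0;0 0 0 0 0 0 0'; python3 go.py .4615 -.0498 .24 180
```

```text
time: 50.27
eef_pos: [0.4558, -0.0707, 0.2371]
tool_rot: [-0.008, -3.126, -0.017]
ft_force: [1.3, -0.8, -0.6]
width: 0.0265
t 50.27 pos [ 0.4558 -0.0707  0.2371] yaw 179.7 w 0.0265 F [ 1.3 -0.8 -0.6]
todo turn [ 0.63 -0.89 -0.29] shift now-axes [-5.5 21.  -2.7] shift target-axes [-5.7 20.9 -2.9]
```

```bash
python3 -m crank '.6 -.8 -.2 -3 11 0 0;0 0 0 -2 10 10 0;0 0 0 0 0 20 0;0 0 0 0 0 10 0;0 0 0 0 0 0 0;0 0 0 0 0 0 0'; python3 go.py .4615 -.0498 .18 180
```

```text
time: 50.77
eef_pos: [0.4621, -0.0545, 0.1927]
tool_rot: [-0.011, -3.14, 0.002]
ft_force: [0.2, 0.3, -0.1]
width: 0.0265
t 50.77 pos [ 0.4621 -0.0545  0.1927] yaw 179.6 w 0.0265 F [ 0.2  0.3 -0.1]
todo turn [-0.09 -0.12 -0.41] shift now-axes [ 0.6  4.7 12.7] shift target-axes [ 0.6  4.7 12.7]
```

```bash
python3 -m crank '0 0 -.4 .5 4.5 6 0;0 0 0 0 0 8 0;0 0 0 0 0 6 0;0 0 0 0 0 0 0;0 0 0 0 0 0 0'; python3 go.py .4615 -.0498 .168 180; python3 - <<'E'
from h import *
d=snap('scene','s_z');crop('s_z',255,190,80,65,9,'c_sz')
E
```

```text
time: 51.18
eef_pos: [0.4627, -0.0523, 0.1713]
tool_rot: [-0.005, -3.141, 0.004]
ft_force: [-0.0, -0.1, -0.1]
width: 0.0265
t 51.18 pos [ 0.4627 -0.0523  0.1713] yaw 179.8 w 0.0265 F [-0.  -0.1 -0.1]
todo turn [-0.13 -0.06 -0.18] shift now-axes [1.2 2.5 3.3] shift target-axes [1.2 2.5 3.3]
```

View pics/c_sz.png

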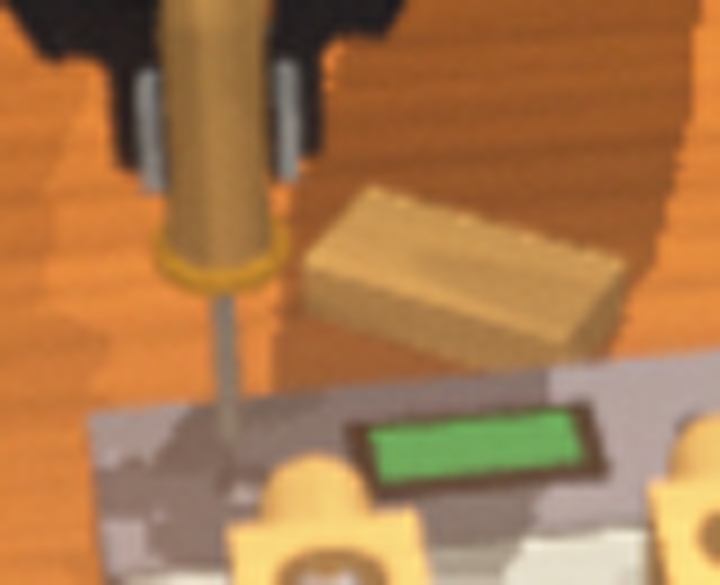

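```bash
python3 - <<'E'
from h import *
d=load('s_z')
P=[[.4627,-.0523,.058],[.4627,-.0523,.048],[.4627,-.0423,.058],[.4727,-.0523,.058],[.4615,-.0498,.048],[.4627,-.0523,.123]]
print(((proj(d,P)-[255,190])*9).round(0))
crop('s_z',268,215,36,36,20,'c_sz2')
E
```

```text
[[227. 447.]
 [228. 475.]
 [263. 444.]
 [230. 471.]
 [237. 472.]
 [217. 257.]]
```

View pics/c_sz2.png

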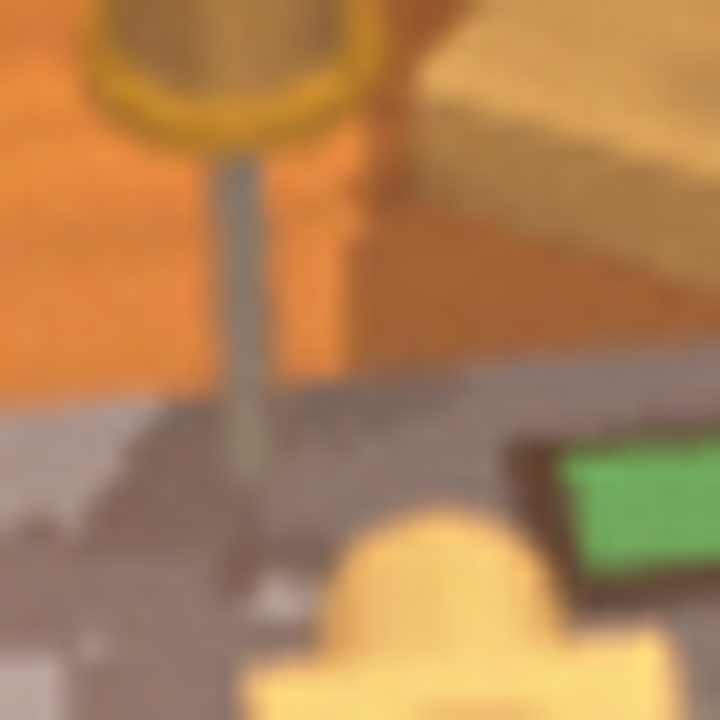

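```bash
python3 - <<'E'
from h import *
d=load('s_f'); print(((proj(d,[[.4621,.0801,.0516],[.4605,.080,.048]])-[310,190])*11).round(0))
E
python3 -m crank '0 0 0 0 3.5 3 0;0 0 0 0 0 3 0;0 0 0 0 0 0 0;0 0 0 0 0 0 0'; python3 go.py .4625 -.0488 .164 180; python3 - <<'E'
from h import *
d=snap('scene','s_z2');crop('s_z2',265,205,45,50,14,'c_sz3')
E
```

```text
[[252. 512.]
 [250. 520.]]
time: 51.57
eef_pos: [0.4632, -0.0484, 0.1657]
tool_rot: [0.005, 3.141, -0.004]
ft_force: [0.4, 0.1, 0.4]
width: 0.0265
t 51.57 pos [ 0.4632 -0.0484  0.1657] yaw 179.8 w 0.0265 F [0.4 0.1 0.4]
todo turn [-0.15  0.03 -0.17] shift now-axes [ 0.7 -0.4  1.7] shift target-axes [ 0.7 -0.4  1.7]
```

View pics/c_sz3.png

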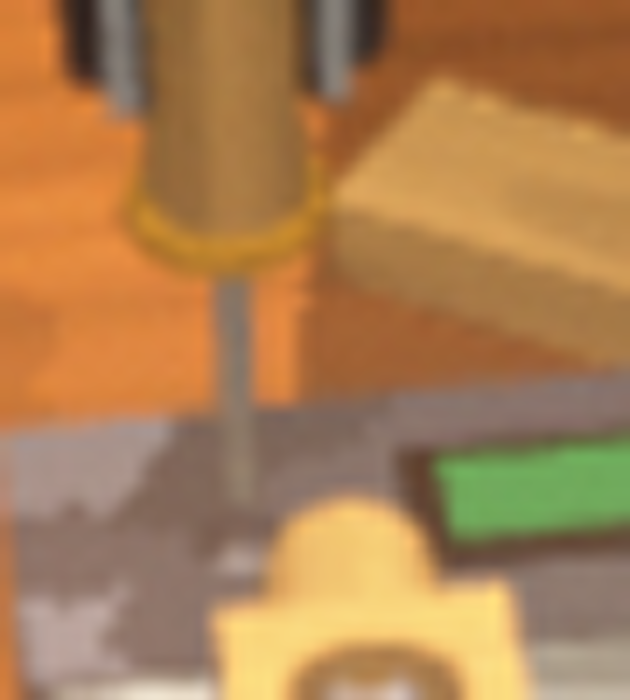

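```bash
python3 - <<'E'
from h import *
d=load('s_z2'); print('tip,collar pred',proj(d,[[.4632,-.0484,.0527],[.4632,-.0484,.1177]]).round(1))
d=load('s_f'); print('f tip,collar pred',proj(d,[[.4621,.0801,.0516],[.4621,.0801,.1166]]).round(1))
# f collar seen (270,275)/11
print(310+270/11,190+275/11, 'z2 seen tip',265+240/14,205+500/14,'collar',265+230/14,205+225/14)
crop('s_f',312,200,45,50,14,'c_sf3')
E
```

```text
tip,collar pred [[281.9 241.4]
 [280.9 220.3]]
f tip,collar pred [[332.9 236.6]
 [333.9 215.7]]
334.54545454545456 215.0 z2 seen tip 282.14285714285717 240.71428571428572 collar 281.42857142857144 221.07142857142858
```

View pics/c_sf3.png

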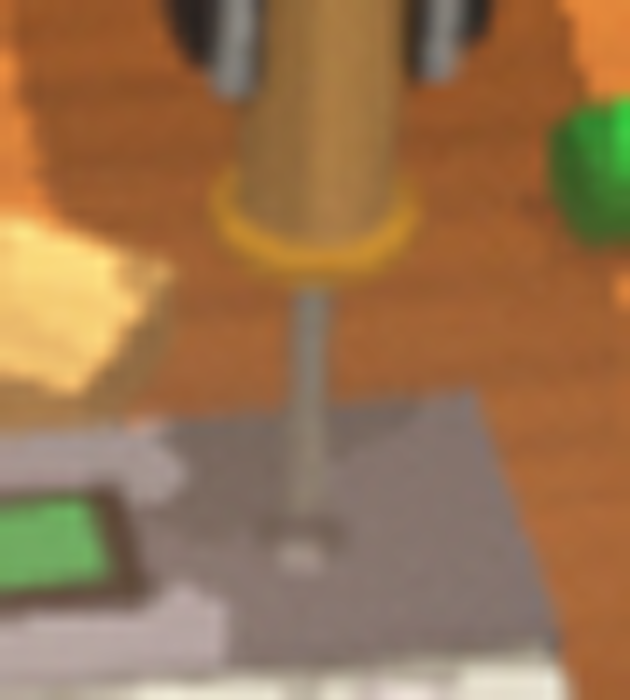

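```bash
python3 -m crank '0 0 0 -3 0 1 0;0 0 0 0 0 1 0;0 0 0 0 0 0 0'; python3 go.py .4660 -.0488 .164 180; python3 - <<'E'
from h import *
d=snap('scene','s_z3');crop('s_z3',265,205,45,50,14,'c_sz4')
E
```

```text
time: 51.87
eef_pos: [0.4668, -0.0484, 0.1639]
tool_rot: [0.004, 3.14, -0.005]
ft_force: [-0.2, -0.4, -0.2]
width: 0.0268
t 51.87 pos [ 0.4668 -0.0484  0.1639] yaw 179.8 w 0.0268 F [-0.2 -0.4 -0.2]
todo turn [-0.17  0.08 -0.16] shift now-axes [ 0.8 -0.4 -0.1] shift target-axes [ 0.8 -0.4 -0.1]
```

View pics/c_sz4.png

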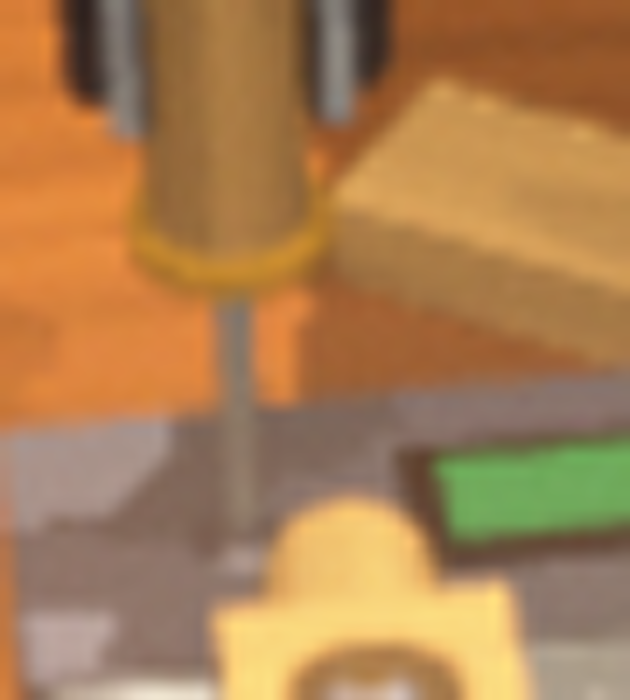

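Tip (240,522) is now 36 px above the cap (238,558), the same relation as before the zero press. Pressing.

```bash
python3 -m crank '0 0 0 0 0 4 0;0 0 0 0 0 4 0;0 0 0 0 0 1 0'; python3 go.py .4660 -.0488 .152 180
```

```text
time: 52.17
eef_pos: [0.4674, -0.0486, 0.1546]
tool_rot: [0.004, 3.139, -0.005]
ft_force: [0.7, 0.1, -1.1]
width: 0.0268
t 52.17 pos [ 0.4674 -0.0486  0.1546] yaw 179.8 w 0.0268 F [ 0.7  0.1 -1.1]
todo turn [-0.19  0.15 -0.16] shift now-axes [ 1.4 -0.2  2.6] shift target-axes [ 1.4 -0.2  2.6]
```

```bash
python3 -m crank '0 0 0 1 0 3 0;0 0 0 0 0 3 0'; python3 -m crank '0 0 0 0 0 2 0;0 0 0 0 0 2 0';python3 -m crank '0 0 0 0 0 1.5 0;0 0 0 0 0 1 0'
```

```text
time: 52.33
eef_pos: [0.4666, -0.0488, 0.1483]
tool_rot: [0.005, 3.138, -0.005]
ft_force: [0.7, 1.2, 3.1]
width: 0.0266
time: 52.5
eef_pos: [0.4676, -0.0489, 0.1456]
tool_rot: [0.005, 3.135, -0.006]
ft_force: [-3.0, 1.9, 24.1]
width: 0.0267
time: 52.67
eef_pos: [0.4676, -0.0488, 0.1461]
tool_rot: [0.004, 3.134, -0.006]
ft_force: [-4.9, 1.6, 9.6]
width: 0.0265
```

```bash
python3 -m crank '0 0 0 0 0 1 0;0 0 0 0 0 1 0';python3 -m crank '0 0 0 0 0 1 0;0 0 0 0 0 1 0';python3 -m crank '0 0 0 0 0 1 0;0 0 0 0 0 1 0'; python3 - <<'E'
from h import *
d=snap('scene','s_z5');crop('s_z5',250,190,120,100,6,'c_sz5')
E
```

```text
time: 52.83
eef_pos: [0.467, -0.0487, 0.1461]
tool_rot: [0.004, 3.133, -0.007]
ft_force: [-3.7, 0.4, 9.5]
width: 0.0266
time: 53.0
eef_pos: [0.4669, -0.0486, 0.1461]
tool_rot: [0.004, 3.132, -0.008]
ft_force: [-1.9, 0.2, 9.2]
width: 0.0267
time: 53.17
eef_pos: [0.4668, -0.0486, 0.1461]
tool_rot: [0.004, 3.131, -0.009]
ft_force: [-3.1, 1.1, 10.0]
width: 0.0266
```

View pics/c_sz5.png

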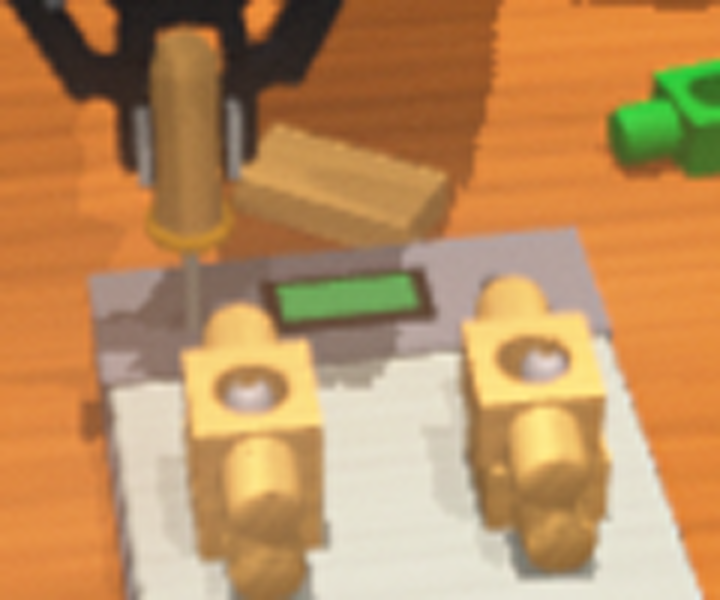

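The record button is fully down: force 9–24 N with z steady at .146. The left stack has shifted a few mm within its hole clearance but is still flat. I'll return the stylus.

```bash
python3 -m crank '0 0 0 0 0 -12 0;0 0 0 0 0 -25 0;0 0 0 0 0 -30 0;0 0 0 0 0 -30 0;0 0 0 0 0 -10 0;0 0 0 0 0 0 0'; python3 -m crank '0 0 0 -2 -18 0 0;0 0 0 -5 -35 0 0;0 0 0 -6 -38 0 0;0 0 0 -6 -38 0 0;0 0 0 -6 -38 0 0;0 0 0 -6 -38 0 0;0 0 0 -6 -38 0 0;0 0 0 -6 -38 0 0;0 0 0 -5 -34 0 0;0 0 0 -2 -14 0 0;0 0 0 0 0 0 0;0 0 0 0 0 0 0'; python3 go.py .518 -.4187 .24 180
```

```text
time: 53.72
eef_pos: [0.4631, -0.0475, 0.2552]
tool_rot: [0.004, 3.137, -0.007]
ft_force: [0.6, -0.3, -1.6]
width: 0.0268
time: 54.72
eef_pos: [0.5115, -0.3896, 0.2393]
tool_rot: [0.004, -3.137, -0.009]
ft_force: [0.1, -0.5, 0.2]
width: 0.0265
t 54.72 pos [ 0.5115 -0.3896  0.2393] yaw -179.9 w 0.0265 F [ 0.1 -0.5  0.2]
todo turn [ 0.34 -0.28  0.13] shift now-axes [ -6.4 -29.1  -0.9] shift target-axes [ -6.5 -29.1  -0.7]
```

```bash
python3 -m crank '.3 -.2 .1 -3 -14 0 0;0 0 0 -3 -14 0 0;0 0 0 0 0 0 0;0 0 0 0 0 0 0;0 0 0 0 0 0 0;0 0 0 0 0 0 0'; python3 go.py .518 -.4187 .21 180
```

```text
time: 55.22
eef_pos: [0.5163, -0.4097, 0.2346]
tool_rot: [0.009, -3.134, -0.015]
ft_force: [0.7, -0.3, -0.8]
width: 0.0264
t 55.22 pos [ 0.5163 -0.4097  0.2346] yaw -179.7 w 0.0264 F [ 0.7 -0.3 -0.8]
todo turn [ 0.53 -0.46  0.32] shift now-axes [-1.8 -9.2 24.5] shift target-axes [-1.7 -9.  24.6]
```

```bash
python3 -m crank '.5 -.4 .3 -2 -9 10 0;0 0 0 0 0 12 0;0 0 0 0 0 3 0;0 0 0 0 0 0 0;0 0 0 0 0 0 0'; python3 go.py .518 -.4187 .2 180
```

```text
time: 55.63
eef_pos: [0.519, -0.4138, 0.2111]
tool_rot: [-0.008, 3.141, -0.0]
ft_force: [0.6, -0.2, -1.2]
width: 0.0267
t 55.63 pos [ 0.519  -0.4138  0.2111] yaw -179.7 w 0.0267 F [ 0.6 -0.2 -1.2]
todo turn [-0.    0.02  0.29] shift now-axes [ 1.  -4.9 11.1] shift target-axes [ 1.  -4.9 11.1]
```

```bash
python3 -m crank '0 0 .2 0 -5 8 0;0 0 0 0 0 10 0;0 0 0 0 0 2 0;0 0 0 0 0 0 0;0 0 0 0 0 0 0'; python3 go.py .519 -.4187 .19 180; python3 - <<'E'
from h import *
d=snap('scene','s_h2'); crop('s_h2',85,200,70,80,10,'c_sh2')
E
```

```text
time: 56.05
eef_pos: [0.5195, -0.4189, 0.1908]
tool_rot: [-0.003, 3.14, -0.002]
ft_force: [0.8, -0.0, -0.0]
width: 0.0267
t 56.05 pos [ 0.5195 -0.4189  0.1908] yaw -179.9 w 0.0267 F [ 0.8 -0.  -0. ]
todo turn [-0.08  0.1   0.12] shift now-axes [0.5 0.2 0.8] shift target-axes [0.5 0.2 0.8]
```

View pics/c_sh2.png

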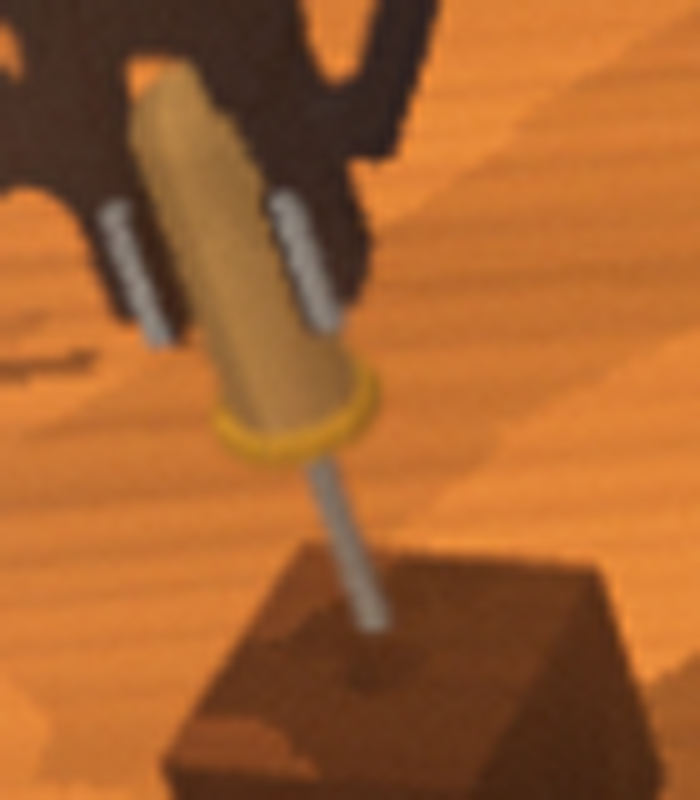

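Same alignment as the first insertion: tip (374,630) over hole (385,670). Inserting.

```bash
python3 -m crank '0 0 0 0 0 12 0;0 0 0 0 0 17 0;0 0 0 0 0 17 0;0 0 0 0 0 12 0;0 0 0 0 0 4 0;0 0 0 0 0 0 0'; python3 go.py .519 -.4187 .122 180
```

```text
time: 56.6
eef_pos: [0.5211, -0.4208, 0.1298]
tool_rot: [-0.003, 3.136, -0.009]
ft_force: [-0.1, 0.6, -1.7]
width: 0.0265
t 56.6 pos [ 0.5211 -0.4208  0.1298] yaw -179.9 w 0.0265 F [-0.1  0.6 -1.7]
todo turn [-0.32  0.34  0.09] shift now-axes [2.1 2.1 7.8] shift target-axes [2.1 2.1 7.8]
```

```bash
python3 -m crank '-.3 .3 0 2 2 4 0;0 0 0 0 0 3 0;0 0 0 0 0 1 0;0 0 0 0 0 0 0'; python3 go.py .519 -.4187 .121 180
```

```text
time: 56.93
eef_pos: [0.5197, -0.4195, 0.1236]
tool_rot: [-0.002, 3.139, -0.003]
ft_force: [0.4, 0.3, -0.2]
width: 0.0267
t 56.93 pos [ 0.5197 -0.4195  0.1236] yaw -179.9 w 0.0267 F [ 0.4  0.3 -0.2]
todo turn [-0.11  0.13  0.09] shift now-axes [0.7 0.8 2.6] shift target-axes [0.7 0.8 2.6]
```

```bash
python3 -m crank '0 0 0 .5 .8 2.5 0;0 0 0 0 0 0.5 0;0 0 0 0 0 0 0'; python3 -m crank '0 0 0 0 0 0 .6;0 0 0 0 0 0 .6;0 0 0 0 0 0 .6;0 0 0 0 0 0 .6'; python3 -m crank '0 0 0 0 0 -15 .6;0 0 0 0 0 -25 .6;0 0 0 0 0 -30 .6;0 0 0 0 0 -30 .6;0 0 0 0 0 -15 .6;0 0 0 0 0 0 .6;0 0 0 0 0 0 .6;0 0 0 0 0 0 .6';python3 - <<'E'
from h import *
d=snap('scene','s_e'); crop('s_e',80,200,80,110,6,'c_e1'); crop('s_e',255,200,120,110,6,'c_e2')
snap('top','t_e')
E
```

```text
time: 57.18
eef_pos: [0.5198, -0.4193, 0.1217]
tool_rot: [-0.002, 3.138, -0.006]
ft_force: [1.2, -0.1, -0.0]
width: 0.0267
time: 57.52
eef_pos: [0.5202, -0.4196, 0.1228]
tool_rot: [-0.003, 3.136, -0.008]
ft_force: [-0.6, 0.1, -0.4]
width: 0.051
time: 58.18
eef_pos: [0.5187, -0.4182, 0.2402]
tool_rot: [-0.002, 3.139, -0.004]
ft_force: [1.1, -0.6, 0.4]
width: 0.0509
```

View pics/c_e1.png

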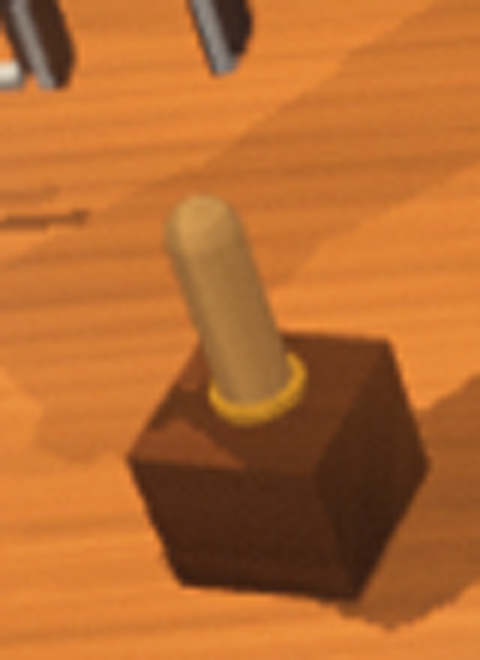

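View pics/c_e2.png

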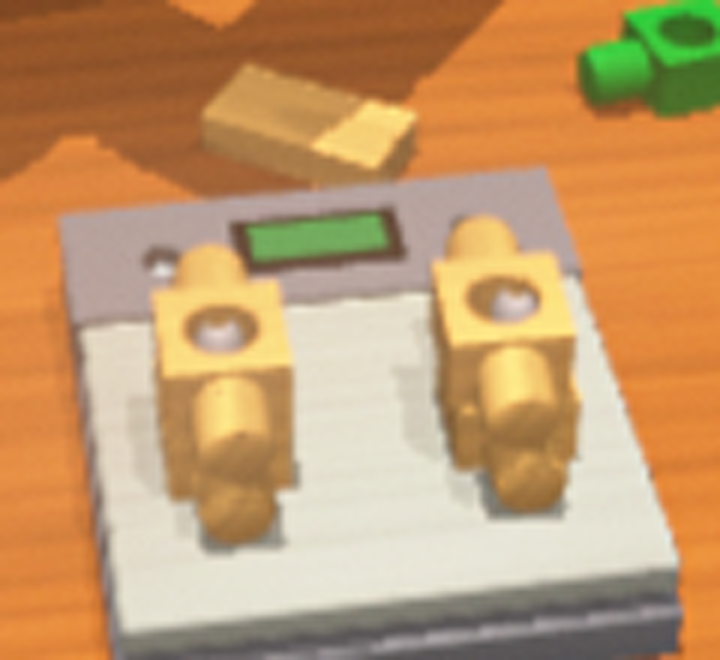

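View pics/t_e.png

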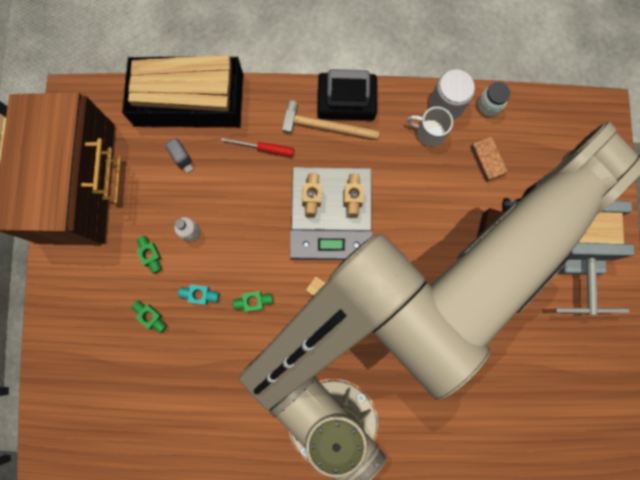

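The stylus is upright in its block, the four grips are flat on the posts, and the glue is untouched at (186,229). Handing in.

```bash
python3 -c "
from rig import sign_off
print(sign_off())"
```

```text
the job is handed in; nothing more can be done
None
```

The job is done and handed in at about 58 s of the 200 s allowed; the hand-in gives no verdict, so success rests on my own checks.

- **Zero:** I pressed the zero button with the stylus while both posts were empty. It bottomed out at 5–15 N and I held it for about 0.8 s.
- **Grips:** I threaded all four pale grips two to a post, flat and released.
- **Record:** I pressed the record button with the stylus. It bottomed out at 9–24 N and I held it for about 0.6 s.
- **Finish:** I put the stylus back in its block and moved the gripper clear.

**Last pictures:** They show two grips stacked flat on each post. The stylus is upright with its collar on the block, and the glue bottle and look-alikes are where they started. I did not measure the buttons coming back up; I only saw the caps in the pictures.

**What disagreed or went off plan:**
- The two cameras differed by up to about 4 mm in x, so I worked from the mean.
- Joint 6 reached its range limit once, on the way to the third grip. I continued with the equivalent half-turned grasp.
- At the record press the stylus tip looked about 3–4 mm back from where it should be. I corrected for that by picture before pressing.
- The upper left grip shifted about 3–4 mm after I placed it, possibly the announced knock. Its 5 mm hole clearance keeps it within the 10 mm limit, and it still lies flat.

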